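Walk a heavy tube block home on a shaker platform and latch it

TASK

The heavy aluminium tube block has been set down short of its place on the shaker platform. Walk it back between the side rails by pushing first one front corner and then the other, never pressing on it with more than 18 N (a straight shove takes more than that and would shock the cultures), until it stands square and both sprung rubber pads of the backstop are pressed in a little, without ramming them to the end of their travel. Then swing the red arm round until its rubber tip rests gently against the front of the block, let go, and leave everything else where it stands.

Things in the scene. Friction and masses are not known exactly. Their poses are not given: they have to be found in the camera images.
- platform: Perforated steel shaker platform, 440 (x) by 600 mm (y), 10 mm thick, fixed on the bench; origin at the centre of its underside. +x points away from the robot, from the open side of the block's station to the backstop; +y to the left. 'Platform frame' below means this frame. The station's two side rails, 30 mm high, run from x = -5 to 100 mm, inner faces at y = +140 and -140 mm.
- backstop: Far end of the station, fixed: two steel feet (origin midway between them, on the plate's top, at x = 130, y = 0 mm in the platform frame, same axes) carry an aluminium cross bar with two black rubber pads, 24 mm across, 31 mm above the plate, at y = +80 and -80 mm. The bar is set anywhere in its slots: the free pad faces lie at x = 88 to 110 mm in the platform frame, not measured; feel for them.
- stop_mid (a point): Fixed point on the backstop, 31 mm above the plate at x = 130, y = 0 mm in the platform frame; it does not move with the bar. About the pads: each is on its own spring, starts to give at about 2.5 N, takes about 3.1 N when pushed in by 4 mm, and is then hard against its end. Both springs together are too weak to push the block back.
- tube_block: Loose heavy aluminium block, 84 (x) by 240 mm (y), metal from 6 to 50 mm above the plate, with 16 tubes whose blue and orange caps reach 70 mm. Origin at the centre of its underside; the flat -x face is the front, the +x face goes to the pads. About 2.75 kg. Starts with its centre at x = -18 to 8 mm in the platform frame, up to 10 mm off the centre line and 0.12 rad askew.
- block_front (a point): Middle of the block's front face, 17 mm above the plate. A push straight at this middle takes 22 to 30 N to slide the block: too much. The block stands on four rubber feet (at x = +-22, y = +-68 mm from its centre), stays where it is left, and its friction differs a little each time; pressing down on it makes it grip harder.
- front_left (a point): Centre of the smooth black plastic bumper at the left (+y) end of the front, 30 mm wide (90 to 120 mm from the middle), 8 to 26 mm above the plate, 5 mm proud of the metal, slippery. A push here along the block's +x takes only 7 to 12 N; the block then pivots about the feet at the other end. While this side's pad is pushed in it takes 3 to 5 N more, far more at the pad's end.
- front_right (a point): The same at the right (-y) end, 105 mm from the middle.
- swing_arm (a joint): Angle of the red swing arm about its upright pivot, rad. The arm points along 205 degrees minus this angle, counted anticlockwise from above from the platform's +x: at 0 towards the robot and outwards; growing, it swings clockwise, inwards across the block's front, up to 2.55. Starts at 0 to 0.4; meets the front of a block that is home at 2.1 to 2.5. Stiff hinge (0.2 N m): stays where left.
- swing_pivot (a point): Axis of the swing arm's pivot (26 mm across), 24 mm above the plate, at x = -19, y = -160 mm in the platform frame (robot's right).
- swing_tip (a point): Axis of the upright rubber roller at the free end of the swing arm, 105 mm from the pivot axis, 24 mm above the plate; roller radius 8 mm, 12 to 36 mm above the plate. The red bar of the arm is 11 mm wide, 16 to 30 mm above the plate.
- swing_knob (a point): Centre of the black knob (18 mm across, 62 to 80 mm above the plate) on the upright 12 mm steel post of the swing arm, 65 mm from the pivot axis towards the tip. Pushed here, the arm takes about 3 N to swing.
- flask_a: Bystander: capped glass flask with white cap, 67 mm wide, 112 mm high, in a spring clamp on the left of the platform, near. Origin under its centre.
- flask_b: Bystander: the same with a blue cap, on the left of the platform, far.
- flask_c: Bystander: the same with a white cap, on the right of the platform, beside the backstop.
- screwdriver: Bystander: screwdriver with orange handle, 170 mm long, lying on the robot's side of the platform, to the left. Origin under its middle.
- media_bottle: Bystander: glass bottle with blue cap, 76 mm wide, 150 mm high, on the bench to the right. Origin under its centre.
- wire_rack: Bystander: white wire tube rack, 108 by 204 by 74 mm, on the bench to the left. Origin under its centre.

How it is judged:
On the way, in this order (a step that is already met when the one before it is completed fails the run):
1. the tube block stands square between the rails and presses both sprung pads (contact force between backstop and tube_block above 4.2 N and angle between the x axis of tube_block and the x axis of platform, either way round below 0.035 rad and y of tube_block in the frame of platform between -0.021 and 0.021 m and angle between tube_block's own z axis and vertical below 0.03 rad), for 0.2 s.
2. the red arm's rubber tip rests against the front of the block (x of swing_tip in the frame of tube_block between -0.0535 and -0.042 m and y of swing_tip in the frame of tube_block between -0.105 and 0 m), for 0.2 s.
At the end, for the whole second after the job is handed in: The block rests still between the rails, within 21 mm of the centre line and 0.035 rad of square, pressing on the backstop with over 4.2 N in all (one pad alone gives 3.1 N); the swing arm's rubber tip is at the right half of its front, touching it or within 3.5 mm (all of step 1 and all of step 2 and linear speed of tube_block below 0.01 m/s).
It fails at once if the gripper presses on the tube block with more than 21 N (contact force between any of the fingers, the arm and tube_block above 21 N).
It fails at once if the swing arm is pressed on the tube block with more than 21 N (contact force between swing_arm and tube_block above 21 N).
It fails at once if the block is rammed against the backstop with more than 12 N (pads at the end of their travel) (contact force between backstop and tube_block above 12 N).
It fails at once if the block is tipped (angle between tube_block's own z axis and vertical above 0.1 rad).
It fails at once if a bystander is moved by more than 15 mm (distance of any of flask_a, flask_b, flask_c, screwdriver, media_bottle, wire_rack from where it was at the start of the episode above 0.015 m).
It also fails if it takes over 72 s, if anything falls off the work surface, if the arm or the gripper's body presses on something with over 40 N, if the wrist force passes 120 N, or if a joint passes its speed limit or range.

ROBOT

A 6-joint arm with a two-finger parallel gripper is mounted at the origin on the work surface. World frame = base frame: x ahead of the robot, y to its left, z up, the work surface at z = 0. Lengths are in m, angles in rad, forces in N, time in s.
With the tool pointing down it reaches from about 0.375 to 0.9 m from the base axis. Payload 3.1 kg.
Tool frame: the origin (TCP) lies at the very end of the fingers, on their centre line; the grasp point (between the pads) lies 19 mm behind it; z points along the fingers, x is the direction in which the jaws open and shut, and the axes are right-handed (so a half turn about z gives the same grasp; the last joint's range is limited). The gripper opens to 87 mm and grips with 3 to 60 N. Pads are 19 mm wide; open, the fingers measure 117 mm over their backs; the gripper's body (75 mm by 190 mm) begins 51 mm behind the grasp point.
Start: joints at [0.941, 0.527, 1.433, -0, 1.181, -0.178], TCP at [0.273, 0.562, 0.199] pointing down, gripper open.
Joint ranges: [-3.08, 3.08], [-0.75, 2.2], [0.22, 2.44], [-1.43, 4.57], [0, 2.65], [-2.85, 2.85]. Speed limits (rad/s): [2.79, 2.79, 3.14, 3.14, 3.14, 3.14].

INTERFACE

Orientations are given as a unit quaternion [w, x, y, z].
In Python, from cell import manip, eyes gives the robot as it stands.
- The arm moves only by the shell command python3 -m inch 'ROWS' [FORCE]. ROWS is JSON, a list of rows, each an object with "travel": the shift along the tool's x, y, z in cm, a list of three; "angular": the turn, a rotation vector about the tool's x, y, z in rad, a list of three; "hand": the opening in per cent of the stroke, from 0 (shut) to 100 (fully open). In form: [{"travel": [tx, ty, tz], "angular": [wx, wy, wz], "hand": hand}, ...]. A call has 1 to 12 rows; each row is the pose to reach, as a shift and turn from the pose commanded when the call began, along the tool's axes at that moment; what a row does not reach only later rows make up. A row lasts 1/8 s, in which the tool goes at most 62.5 mm and 10.7 degrees, less where a joint would pass 70% of its speed; a pose out of reach is approached as far as the arm can. A call with a gripper value outside its range is refused whole. The fingers move at their own pace and stop on an object; FORCE is the grip in N (left out, the last holds). Time passes only in rows, so rows that repeat a pose let the fingers close. It gives the time, the measured TCP pose, the force and the opening at its end, in the units of the state.
- manip.sense(): the state, without advancing time (a new reading comes with each control period).
- eyes.get_image(name): name is "side" or "top" or "wrist"; returns the picture (384x512x3 uint8, blue, green, red); there is no depth.
- eyes.calibration(name): a dict with "K" (3x3 intrinsics, pixels), "rvec" (rotation vector, rad) and "tvec" (3), from world to camera coordinates, as OpenCV has them. Camera axes: x right, y down, z forward; pixel columns grow to the right and rows downward; lengths in m; the calibration is good to about 2 mm. A picture is of the moment at which its call begins: read the wrist's pose just before it. calibration takes no time and is no camera call; for the wrist camera it gives the pose at the moment of the call.
- manip.close_job(): hands the job in, once; it reports no verdict.
Trained networks look in the newest picture that a camera, given by its name, has taken for a name from the list of things; names that differ only in an ending like _2 or _b are one class to them, and where a whole thing is asked for, a point or a joint stands for the part that bears it (a point fixed in the world has none). Each returns a list of dicts, best first, with "confidence" (0 to 1); they miss things now and then, are a little off and sometimes report something else, mostly with a low value. They report only what shows in the picture. A call takes as long as a camera call.
- eyes.find_in(thing, camera): "uv" ([column, row] in pixels, amid what is visible of it).
The state is a dict: "time": time; "joint_pos": joint angles; "dq": joint speeds; "effort": joint torques, N m; "ee_pos": TCP position; "ee_rot": TCP orientation; "ft_force": force on the tool from outside, world axes, zero at the start; "torque": the same for the moment, N m; "finger_gap": finger opening in m.
Only numpy, scipy, OpenCV 4.12 (cv2) and the standard library are available. Lean on these libraries where they do the work, as an engineer would, in place of code of your own. Each camera call takes 0.05 s, during which the arm holds its last target.

## Working session

There is one attempt and no reset: what is moved stays moved. The work goes in short steps, Python scripts to look and compute and a shell command to move; the robot and the scene stay as the last step left them, time stands still between calls to the robot, and variables do not carry over. Pictures are saved under pics/ and viewed, and the job is handed in when it is done.

```bash
ls; mkdir -p pics
python3 - <<'E'
from cell import manip, eyes
import cv2
print(manip.sense())
for c in ("side","top","wrist"):
    cv2.imwrite(f"pics/{c}0.png",eyes.get_image(c))
    k=eyes.calibration(c); print(c,k)
E
```

```text
pics
{'time': 0.0, 'joint_pos': array([ 9.40548459e-01,  5.28450718e-01,  1.43392480e+00, -1.90270072e-06,
        1.18139611e+00, -1.78504494e-01]), 'dq': array([ 0.00125956,  0.00140769,  0.00237678, -0.00043557,  0.00019022,
       -0.00057319]), 'effort': array([-1.60091059e-05, -4.40025187e+01, -1.76596588e+01,  6.34339848e-02,
        5.80392906e-02, -1.50020733e-04]), 'ee_pos': array([0.27233372, 0.56166214, 0.19777404]), 'ee_rot': array([ 4.05964665e-04,  8.47505850e-01,  5.30784935e-01, -1.01103035e-03]), 'ft_force': array([ 0.12008808,  0.49753273, -0.3811384 ]), 'torque': array([ 0.03101492,  0.00963333, -0.01554902]), 'finger_gap': 0.08704205074894503}
side {'K': array([[471.31842124,   0.        , 264.24644979],
       [  0.        , 471.31842124, 194.80193256],
       [  0.        ,   0.        ,   1.        ]]), 'rvec': array([ 2.27443388, -0.62065276,  0.28623109]), 'tvec': array([-0.47614856,  0.26652743,  1.55598271])}
top {'K': array([[358.70238345,   0.        , 255.18608091],
       [  0.        , 358.70238345, 192.38063555],
       [  0.        ,   0.        ,   1.        ]]), 'rvec': array([ 2.15656185, -2.20673423,  0.05572847]), 'tvec': array([0.02501484, 0.54434107, 1.15757918])}
wrist {'K': array([[328.21483736,   0.        , 255.03649142],
       [  0.        , 328.21483736, 191.45989164],
       [  0.        ,   0.        ,   1.        ]]), 'rvec': array([-2.43971422, -1.52932324, -0.22681987]), 'tvec': array([-0.62431282, -0.03484784,  0.39266849])}
```

View pics/top0.png

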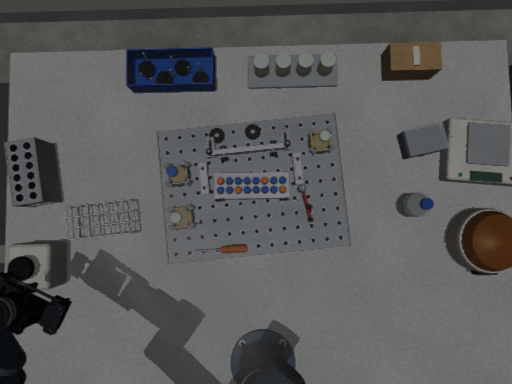

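View pics/side0.png

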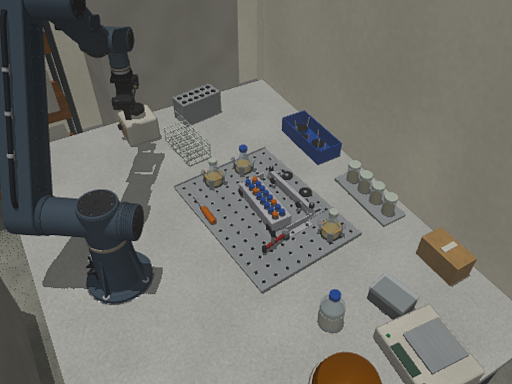

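View pics/wrist0.png

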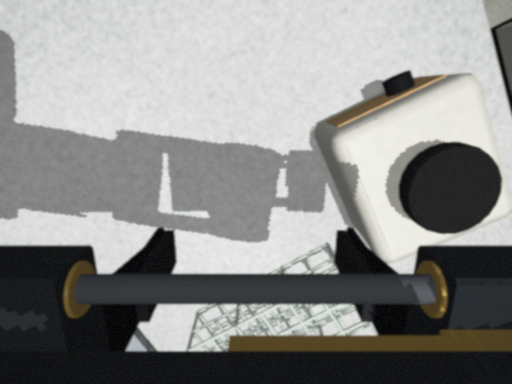

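```bash
cat > h.py <<'E'
import numpy as np, cv2
from cell import manip, eyes
def cam(name):
    k=eyes.calibration(name); R=cv2.Rodrigues(np.array(k["rvec"]))[0]; return np.array(k["K"]),R,np.array(k["tvec"]).ravel()
def ray(name,uv,z,k=None):
    K,R,t=k or cam(name)
    o=-R.T@t; d=R.T@np.linalg.solve(K,[uv[0],uv[1],1.]); s=(z-o[2])/d[2]; return o+s*d
def proj(name,p,k=None):
    K,R,t=k or cam(name); q=K@(R@np.asarray(p,float)+t); return q[:2]/q[2]
E
python3 - <<'E'
from h import *
im=cv2.imread("pics/top0.png")
c=im[105:270,150:360]; cv2.imwrite("pics/top0c.png",cv2.resize(c,None,fx=3.6,fy=3.6,interpolation=cv2.INTER_CUBIC))
for n in ["platform","backstop","tube_block","front_left","front_right","swing_knob","swing_tip","swing_pivot","block_front","flask_c","screwdriver","flask_a"]:
    print(n,[(np.round(d["uv"],1).tolist(),round(d["confidence"],2)) for d in eyes.find_in(n,"top")][:2])
for uv in [(158,128),(335,113),(350,247),(167,263)]: print(ray("top",uv,.01))
E
```

```text
platform [([256.3, 197.7], 0.88)]
backstop [([180.6, 216.2], 0.74), ([249.8, 150.6], 0.73)]
tube_block [([251.2, 187.4], 0.87)]
front_left [([253.1, 185.3], 0.95)]
front_right [([255.2, 184.4], 0.92), ([256.3, 196.2], 0.22)]
swing_knob [([304.3, 202.9], 0.48)]
swing_tip [([306.9, 201.2], 0.51)]
swing_pivot [([183.4, 220.3], 0.64), ([253.6, 197.6], 0.61)]
block_front [([109.5, 211.5], 0.6), ([253.0, 186.0], 0.57)]
flask_c [([182.1, 217.3], 0.73), ([176.3, 173.0], 0.67)]
screwdriver [([232.4, 248.0], 0.51)]
flask_a [([182.1, 217.3], 0.73), ([176.3, 173.0], 0.67)]
[0.76903241 0.33330143 0.01      ]
[ 0.80429339 -0.25955794  0.01      ]
[ 0.35998644 -0.29185769  0.01      ]
[0.32080015 0.30598878 0.01      ]
```

View pics/top0c.png

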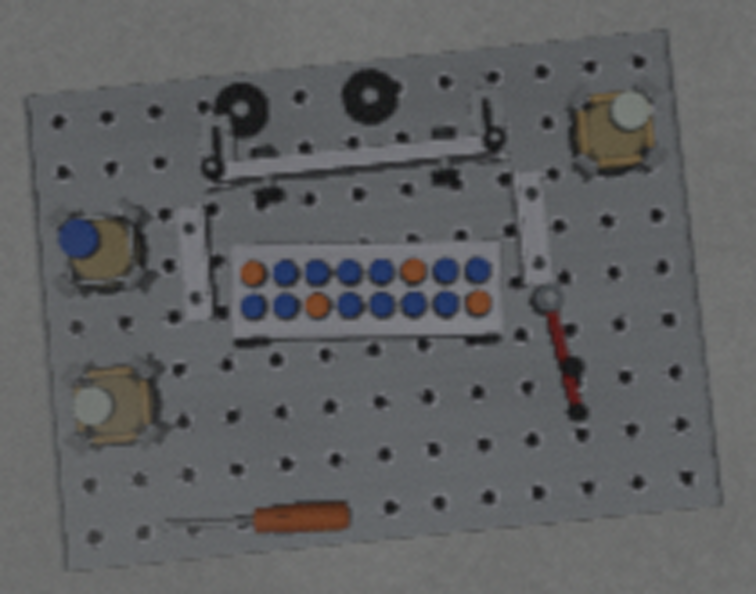

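```bash
cat >> h.py <<'E'
def crop(p,x0=150,y0=105,s=3.6): return ((p[0]+.5)/s-.5+x0,(p[1]+.5)/s-.5+y0)
def fit(W,M):
    W=np.array(W)[:,:2];M=np.array(M,float);a=M-M.mean(0);b=W-W.mean(0)
    th=np.arctan2((a[:,0]*b[:,1]-a[:,1]*b[:,0]).sum(),(a*b).sum());R=np.array([[np.cos(th),-np.sin(th)],[np.sin(th),np.cos(th)]])
    t=W.mean(0)-R@M.mean(0); return t,th,W-(M@R.T+t)
def R2(th): return np.array([[np.cos(th),-np.sin(th)],[np.sin(th),np.cos(th)]])
E
python3 - <<'E'
from h import *
P=[(26,97),(668,30),(722,504),(68,570)]
W=[ray("top",crop(p),.01) for p in P]
t,th,r=fit(W,[(.22,.3),(.22,-.3),(-.22,-.3),(-.22,.3)]); print("plat",t,th,r.round(4).tolist())
def topl(p): return R2(th).T@(np.array(p[:2])-t)
B=[(232,245),(500,240),(503,333),(232,341)]
W=[ray("top",crop(p),.06) for p in B]
b,bth,r=fit(W,[(.042,.12),(.042,-.12),(-.042,-.12),(-.042,.12)]); print("block",b,bth,r.round(4).tolist(),"in plat",topl(b),bth-th)
for n,p,z in [("railL out top",(180,208),.04),("railL bot",(194,320),.04),("railR",(541,172),.04),("pivot",(545,298),.045),("knob",(571,366),.09),("tip",(577,411),.046),("bar",(228,170),.05),("bar",(492,146),.05),("padL",(268,197),.041),("padR",(446,178),.041),("bumpL",(252,342),.036),("bumpR",(484,340),.036),("bumpLend",(236,342),.036),("bumpRend",(498,340),.036)]:
    w=ray("top",crop(p),z); print(n,w.round(4),topl(w).round(4))
E
```

```text
plat [0.56242908 0.02129251] 0.07882995177863104 [[-0.0012, -0.0005], [-0.001, 0.0002], [0.0009, 0.0023], [0.0013, -0.0021]]
block [0.56539177 0.02319762] -0.00029365812820995684 [[0.0003, -0.0022], [-0.001, 0.0017], [0.0011, 0.0014], [-0.0005, -0.0009]] in plat [0.00310351 0.00166589] -0.079123609906841
railL out top [0.6448 0.1899 0.04  ] [0.0954 0.1616]
railL bot [0.5435 0.1786 0.04  ] [-0.0065  0.1583]
railR [ 0.6693 -0.1353  0.04  ] [ 0.0943 -0.1645]
pivot [ 0.5555 -0.1348  0.045 ] [-0.0192 -0.155 ]
knob [ 0.4936 -0.1499  0.09  ] [-0.0821 -0.1652]
tip [ 0.4548 -0.1598  0.046 ] [-0.1216 -0.172 ]
bar [0.6764 0.1449 0.05  ] [0.1233 0.1142]
bar [ 0.6921 -0.0912  0.05  ] [ 0.1204 -0.1224]
padL [0.6526 0.1104 0.041 ] [0.097  0.0817]
padR [ 0.6659 -0.0499  0.041 ] [ 0.0975 -0.0791]
bumpL [0.5228 0.1274 0.036 ] [-0.0311  0.1089]
bumpR [ 0.5198 -0.0802  0.036 ] [-0.0505 -0.0979]
bumpLend [0.5232 0.1418 0.036 ] [-0.0297  0.1232]
bumpRend [ 0.5195 -0.0927  0.036 ] [-0.0518 -0.1103]
```

```bash
python3 -m inch '[{"travel":[-48.6,47.2,3],"angular":[0,0,1.04],"hand":0},{"travel":[-48.6,47.2,3],"angular":[0,0,1.04],"hand":0},{"travel":[-48.6,47.2,3],"angular":[0,0,1.04],"hand":0},{"travel":[-48.6,47.2,3],"angular":[0,0,1.04],"hand":0},{"travel":[-48.6,47.2,3],"angular":[0,0,1.04],"hand":0},{"travel":[-48.6,47.2,3],"angular":[0,0,1.04],"hand":0},{"travel":[-48.6,47.2,3],"angular":[0,0,1.04],"hand":0},{"travel":[-48.6,47.2,3],"angular":[0,0,1.04],"hand":0},{"travel":[-48.6,47.2,3],"angular":[0,0,1.04],"hand":0},{"travel":[-48.6,47.2,3],"angular":[0,0,1.04],"hand":0},{"travel":[-48.6,47.2,3],"angular":[0,0,1.04],"hand":0},{"travel":[-48.6,47.2,3],"angular":[0,0,1.04],"hand":0}]' 40
python3 - <<'E'
from h import *
cv2.imwrite("pics/w1.png",eyes.get_image("wrist"));s=manip.sense();print(s)
E
```

```text
time: 2.25
ee_pos: [0.4876, -0.0852, 0.169]
ee_rot: [0.001, 0.999, 0.037, 0.001]
ft_force: [0.1, 0.0, -0.0]
finger_gap: 0.0004
{'time': 2.3, 'joint_pos': array([-3.95959203e-01,  3.94256526e-01,  1.79136670e+00,  2.37748054e-04,
        9.55681736e-01, -4.71534652e-01]), 'dq': array([ 0.04979509, -0.01816963,  0.04806582,  0.00840524,  0.01271193,
        0.00546039]), 'effort': array([-1.24050412e+00, -3.37088192e+01, -1.50543433e+01, -5.14970545e-02,
       -1.13781046e-01, -2.82390125e-02]), 'ee_pos': array([ 0.48580169, -0.08270574,  0.16868356]), 'ee_rot': array([-2.76501332e-05,  9.99288702e-01,  3.77101982e-02,  1.71330009e-04]), 'ft_force': array([ 0.77042735,  0.47674286, -0.03764413]), 'torque': array([-0.07456932,  0.07716624, -0.04095131]), 'finger_gap': 0.0006759041346999011}
```

View pics/w1.png

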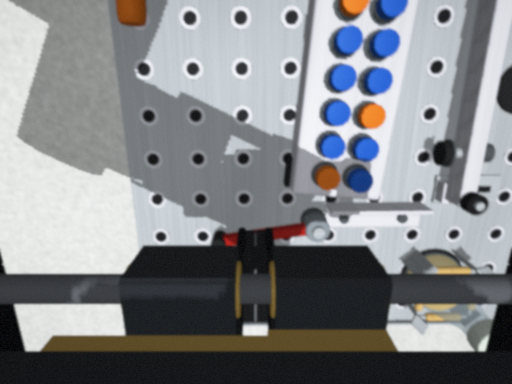

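```bash
python3 -m inch '[{"travel":[0,0,6],"angular":[0,0,0],"hand":0},{"travel":[0,0,12],"angular":[0,0,0],"hand":0},{"travel":[0,0,14.5],"angular":[0,0,0],"hand":0},{"travel":[0,0,14.5],"angular":[0,0,0],"hand":0},{"travel":[0,0,14.5],"angular":[0,0,0],"hand":0},{"travel":[0.2,0,14.5],"angular":[0,0,0],"hand":0},{"travel":[0.4,0,14.5],"angular":[0,0,0],"hand":0},{"travel":[0.6,0,14.5],"angular":[0,0,0],"hand":0},{"travel":[0.8,0,14.5],"angular":[0,0,0],"hand":0},{"travel":[1.0,0,14.5],"angular":[0,0,0],"hand":0},{"travel":[1.2,0,14.5],"angular":[0,0,0],"hand":0},{"travel":[1.4,0,14.5],"angular":[0,0,0],"hand":0}]' 40
```

```text
time: 3.8
ee_pos: [0.4993, -0.0799, 0.0237]
ee_rot: [-0.0, 0.999, 0.039, -0.0]
ft_force: [-0.5, 0.3, 0.9]
finger_gap: 0.0005
```

```bash
python3 -m inch '[{"travel":[0.15,0,0],"angular":[0,0,0],"hand":0},{"travel":[0.3,0,0],"angular":[0,0,0],"hand":0},{"travel":[0.45,0,0],"angular":[0,0,0],"hand":0},{"travel":[0.6,0,0],"angular":[0,0,0],"hand":0},{"travel":[0.75,0,0],"angular":[0,0,0],"hand":0},{"travel":[0.9,0,0],"angular":[0,0,0],"hand":0}]' 40
```

```text
time: 4.55
ee_pos: [0.5083, -0.0792, 0.0238]
ee_rot: [0.0, 0.999, 0.039, -0.0]
ft_force: [-0.3, 0.2, 0.2]
finger_gap: 0.0006
```

```bash
python3 -m inch '[{"travel":[0.15,0,0],"angular":[0,0,0],"hand":0},{"travel":[0.3,0,0],"angular":[0,0,0],"hand":0},{"travel":[0.45,0,0],"angular":[0,0,0],"hand":0},{"travel":[0.6,0,0],"angular":[0,0,0],"hand":0}]' 40
python3 - <<'E'
from h import *
cv2.imwrite("pics/w2.png",eyes.get_image("wrist"))
E
```

```text
time: 5.05
ee_pos: [0.5143, -0.0787, 0.0238]
ee_rot: [0.0, 0.999, 0.04, -0.0]
ft_force: [-1.0, -0.1, 0.0]
finger_gap: 0.0003
```

View pics/w2.png

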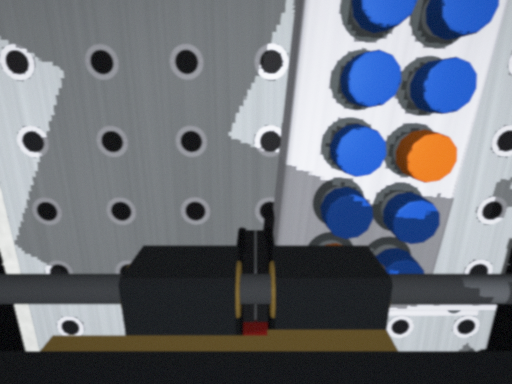

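```bash
python3 -m inch '[{"travel":[0.1,0,0],"angular":[0,0,0],"hand":0},{"travel":[0.2,0,0],"angular":[0,0,0],"hand":0},{"travel":[0.3,0,0],"angular":[0,0,0],"hand":0},{"travel":[0.4,0,0],"angular":[0,0,0],"hand":0}]' 40
```

```text
time: 5.6
ee_pos: [0.5145, -0.0783, 0.0235]
ee_rot: [-0.001, 0.999, 0.04, -0.004]
ft_force: [-8.7, -4.2, 4.4]
finger_gap: 0.0002
```

```bash
python3 -m inch '[{"travel":[0.1,0,0],"angular":[0,0,0],"hand":0},{"travel":[0.2,0,0],"angular":[0,0,0],"hand":0},{"travel":[0.3,0,0],"angular":[0,0,0],"hand":0},{"travel":[0.4,0,0],"angular":[0,0,0],"hand":0}]' 40
```

```text
time: 6.1
ee_pos: [0.5147, -0.0778, 0.0233]
ee_rot: [-0.001, 0.999, 0.04, -0.007]
ft_force: [-14.1, -7.4, 8.4]
finger_gap: 0.0005
```

Run:
```python
from h import *
im=eyes.get_image("top");cv2.imwrite("pics/t3.png",cv2.resize(im[105:270,150:360],None,fx=3.6,fy=3.6,interpolation=cv2.INTER_CUBIC))
im=eyes.get_image("side");cv2.imwrite("pics/s3.png",cv2.resize(im[130:300,160:380],None,fx=3.5,fy=3.5,interpolation=cv2.INTER_CUBIC))
s=manip.sense();print(s['ft_force'],s['torque'],s['ee_pos'],s['effort'])
```

```text
[-13.84891998  -6.60855993   7.84473443] [-1.3896025   2.35274593 -0.14439296] [ 0.51475277 -0.07782825  0.02330381] [  4.98958379 -38.65707636 -13.64261091   2.01422743  -2.83039257
  -0.18574215]
```

View pics/t3.png

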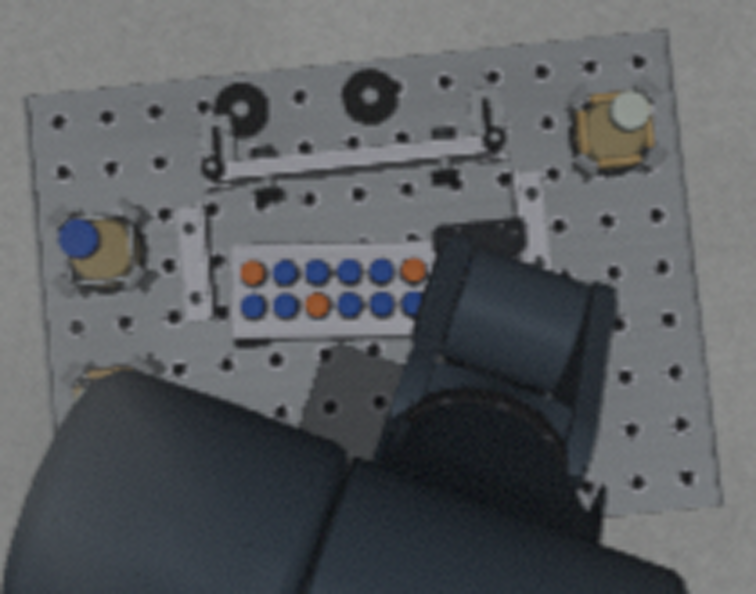

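View pics/s3.png

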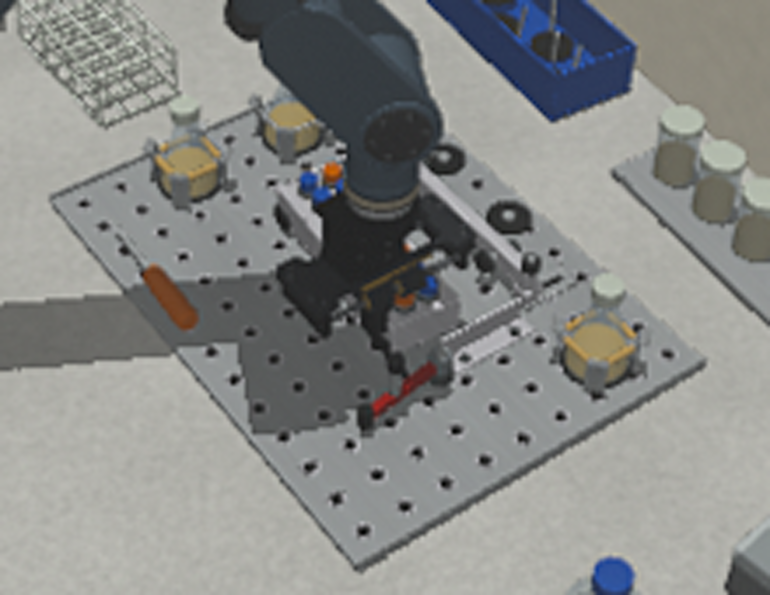

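```bash
python3 -m inch '[{"travel":[-0.1,0.08,-0.1],"angular":[0,0,0],"hand":0},{"travel":[-0.2,0.15,-0.2],"angular":[0,0,0],"hand":0},{"travel":[-0.2,0.15,-0.2],"angular":[0,0,0],"hand":0}]' 40; python3 -m inch '[{"travel":[0,0,-0.1],"angular":[0,0,0],"hand":0},{"travel":[0,0,-0.2],"angular":[0,0,0],"hand":0},{"travel":[0,0,-0.2],"angular":[0,0,0],"hand":0}]' 40
```

```text
time: 6.58
ee_pos: [0.5163, -0.0785, 0.0247]
ee_rot: [-0.002, 0.999, 0.04, -0.004]
ft_force: [-6.6, -1.4, -2.7]
finger_gap: 0.0003
time: 6.95
ee_pos: [0.5169, -0.0786, 0.0267]
ee_rot: [-0.001, 0.999, 0.04, -0.003]
ft_force: [-5.2, -0.1, -3.2]
finger_gap: 0.0004
```

```bash
python3 -m inch '[{"travel":[0.1,0.03,0],"angular":[0,0,0],"hand":0},{"travel":[0.2,0.06,0],"angular":[0,0,0],"hand":0},{"travel":[0.3,0.09,0],"angular":[0,0,0],"hand":0},{"travel":[0.4,0.1,0],"angular":[0,0,0],"hand":0}]' 40
```

```text
time: 7.45
ee_pos: [0.5207, -0.0797, 0.0267]
ee_rot: [-0.001, 0.999, 0.04, -0.004]
ft_force: [-6.2, -3.0, -2.2]
finger_gap: 0.0006
```

```bash
python3 -m inch '[{"travel":[0.2,0.05,0],"angular":[0,0,0],"hand":0},{"travel":[0.4,0.1,0],"angular":[0,0,0],"hand":0},{"travel":[0.6,0.15,0],"angular":[0,0,0],"hand":0},{"travel":[0.8,0.2,0],"angular":[0,0,0],"hand":0},{"travel":[1.0,0.26,0],"angular":[0,0,0],"hand":0},{"travel":[1.2,0.32,0],"angular":[0,0,0],"hand":0}]' 40
```

```text
time: 8.2
ee_pos: [0.5327, -0.083, 0.0267]
ee_rot: [-0.0, 0.999, 0.04, -0.004]
ft_force: [-7.6, -5.3, -0.8]
finger_gap: 0.0003
```

```bash
python3 -m inch '[{"travel":[0.2,0.05,0],"angular":[0,0,0],"hand":0},{"travel":[0.4,0.1,0],"angular":[0,0,0],"hand":0},{"travel":[0.6,0.15,0],"angular":[0,0,0],"hand":0},{"travel":[0.8,0.2,0],"angular":[0,0,0],"hand":0},{"travel":[1.0,0.26,0],"angular":[0,0,0],"hand":0},{"travel":[1.2,0.32,0],"angular":[0,0,0],"hand":0}]' 40
python3 - <<'E'
from h import *
im=eyes.get_image("top");cv2.imwrite("pics/t4.png",cv2.resize(im[105:270,150:360],None,fx=3.6,fy=3.6,interpolation=cv2.INTER_CUBIC))
E
```

```text
time: 8.95
ee_pos: [0.5452, -0.0858, 0.0268]
ee_rot: [0.0, 0.999, 0.04, -0.004]
ft_force: [-7.2, -6.2, -1.5]
finger_gap: -0.0001
```

View pics/t4.png

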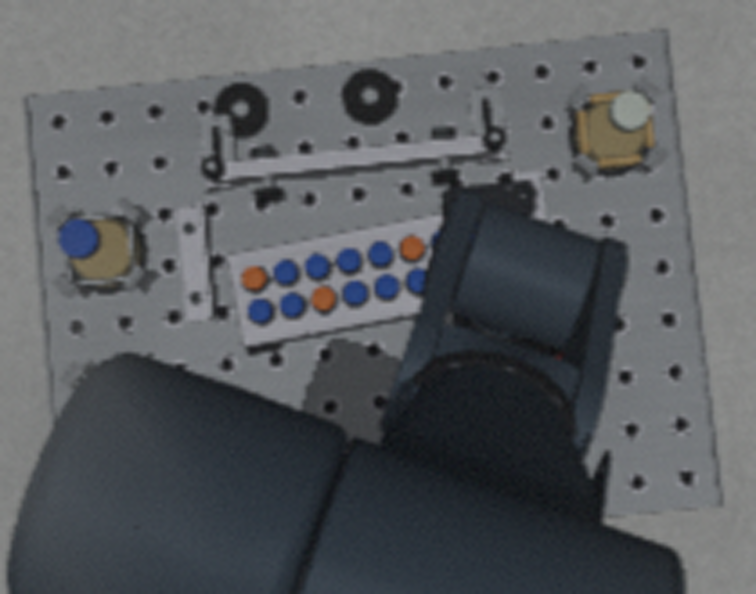

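```bash
cat >> h.py <<'E'
PT=np.array([0.5624,0.0213]);PTH=.0788
def topl(w): return R2(PTH).T@(np.array(w[:2])-PT)
def blk(corners,which,cp=True):
    M={'fl':(-.042,.12),'bl':(.042,.12),'fr':(-.042,-.12),'br':(.042,-.12)}
    k=cam("top")
    b,th,r=fit([ray("top",crop(p),.06,k) for p in corners],[M[w] for w in which])
    print("block plat",topl(b).round(4),"yaw rel",round(th-PTH,4),"world",b.round(4),round(th,4),"res",np.abs(r).max().round(4))
    for n,y in (("L",.105),("R",-.105)): 
        print(n,"bumper world",(b+R2(th)@np.array([-.047,y])).round(4), "face plat x at pad",topl(b+R2(th)@np.array([.042,np.sign(y)*.08])).round(4))
E
python3 - <<'E'
from h import *
blk([(232,255),(247,348),(437,217),(420,315)],['bl','fl'] and ['bl','fl','bl','fl'][:2]+[] or 0) if 0 else blk([(232,255),(247,348)],['bl','fl'])
E
```

```text
block plat [ 0.0121 -0.0058] yaw rel 0.0652 world [0.5749 0.0164] 0.144 res 0.0004
L bumper world [0.5133 0.1136] face plat x at pad [0.0488 0.0767]
R bumper world [ 0.5435 -0.0942] face plat x at pad [ 0.0592 -0.0829]
```

```bash
python3 -m inch '[{"travel":[-2.5,0,0],"angular":[0,0,0],"hand":0},{"travel":[-4.9,0,0],"angular":[0,0,0],"hand":0},{"travel":[-4.9,-6,0],"angular":[0,0,0],"hand":0},{"travel":[-4.9,-12,0],"angular":[0,0,0],"hand":0},{"travel":[-4.9,-18,0],"angular":[0,0,0],"hand":0},{"travel":[-4.9,-19.6,0],"angular":[0,0,0],"hand":0},{"travel":[-4.9,-19.6,0],"angular":[0,0,0],"hand":0},{"travel":[-4.3,-19.6,0],"angular":[0,0,0],"hand":0},{"travel":[-3.8,-19.6,0],"angular":[0,0,0],"hand":0},{"travel":[-3.4,-19.6,0],"angular":[0,0,0],"hand":0},{"travel":[-3.2,-19.6,0],"angular":[0,0,0],"hand":0}]' 40
python3 - <<'E'
from h import *
im=eyes.get_image("top");cv2.imwrite("pics/t5.png",cv2.resize(im[105:270,150:360],None,fx=3.6,fy=3.6,interpolation=cv2.INTER_CUBIC))
E
```

```text
time: 10.38
ee_pos: [0.5021, 0.1073, 0.0277]
ee_rot: [0.0, 0.999, 0.039, 0.0]
ft_force: [0.3, 0.2, 0.1]
finger_gap: 0.0006
```

View pics/t5.png

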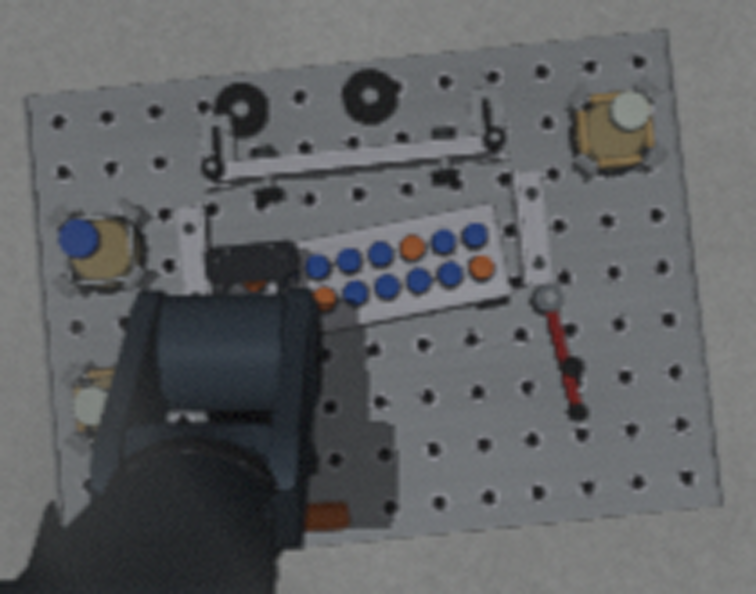

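```bash
python3 - <<'E'
from h import *
blk([(232,255),(247,348),(493,206),(508,296)],['bl','fl','br','fr'])
E
python3 -m inch '[{"travel":[0.15,0,0],"angular":[0,0,0],"hand":0},{"travel":[0.3,0,0],"angular":[0,0,0],"hand":0},{"travel":[0.45,0,0],"angular":[0,0,-0],"hand":0},{"travel":[0.6,0,0],"angular":[0,0,0],"hand":0}]' 40
```

```text
block plat [ 0.0147 -0.0025] yaw rel 0.0861 world [0.5772 0.02  ] 0.1649 res 0.0046
L bumper world [0.5136 0.1158] face plat x at pad [0.0496 0.0808]
R bumper world [ 0.5481 -0.0913] face plat x at pad [ 0.0634 -0.0786]
time: 10.92
ee_pos: [0.5075, 0.1085, 0.0278]
ee_rot: [0.0, 0.999, 0.04, -0.0]
ft_force: [-0.4, 1.0, 0.6]
finger_gap: 0.0004
```

```bash
python3 -m inch '[{"travel":[0.1,-0.1,-0.05],"angular":[0,0,0],"hand":0},{"travel":[0.2,-0.2,-0.1],"angular":[0,0,0],"hand":0},{"travel":[0.3,-0.25,-0.15],"angular":[0,0,0],"hand":0},{"travel":[0.4,-0.28,-0.2],"angular":[0,0,0],"hand":0},{"travel":[0.5,-0.3,-0.25],"angular":[0,0,0],"hand":0},{"travel":[0.6,-0.32,-0.3],"angular":[0,0,0],"hand":0}]' 40
```

```text
time: 11.68
ee_pos: [0.511, 0.1118, 0.0302]
ee_rot: [0.0, 0.999, 0.04, -0.002]
ft_force: [-3.5, -2.1, -3.2]
finger_gap: 0.0005
```

```bash
python3 -m inch '[{"travel":[0.15,-0.04,0.05],"angular":[0,0,0],"hand":0},{"travel":[0.3,-0.08,0.1],"angular":[0,0,0],"hand":0},{"travel":[0.45,-0.12,0.1],"angular":[0,0,0],"hand":0},{"travel":[0.6,-0.16,0.1],"angular":[0,0,0],"hand":0}]' 40
```

```text
time: 12.18
ee_pos: [0.5115, 0.1128, 0.0293]
ee_rot: [0.001, 0.999, 0.041, -0.008]
ft_force: [-12.4, -7.3, 7.4]
finger_gap: 0.0006
```

```bash
python3 -m inch '[{"travel":[0,0,-0.1],"angular":[0,0,0],"hand":0},{"travel":[0,0,-0.2],"angular":[0,0,0],"hand":0},{"travel":[0,0,-0.25],"angular":[0,0,0],"hand":0}]' 40
```

```text
time: 12.55
ee_pos: [0.5151, 0.1142, 0.0312]
ee_rot: [-0.0, 0.999, 0.04, -0.004]
ft_force: [-5.2, -0.3, -3.6]
finger_gap: 0.0006
```

```bash
python3 -m inch '[{"travel":[0.2,-0.05,0],"angular":[0,0,0],"hand":0},{"travel":[0.4,-0.1,0],"angular":[0,0,0],"hand":0},{"travel":[0.6,-0.15,0],"angular":[0,0,0],"hand":0},{"travel":[0.8,-0.2,0],"angular":[0,0,0],"hand":0},{"travel":[1.0,-0.26,0],"angular":[0,0,0],"hand":0},{"travel":[1.2,-0.32,0],"angular":[0,0,0],"hand":0}]' 40
```

```text
time: 13.3
ee_pos: [0.5243, 0.1189, 0.031]
ee_rot: [-0.001, 0.999, 0.04, -0.006]
ft_force: [-7.9, 0.8, 0.6]
finger_gap: 0.0005
```

```bash
python3 -m inch '[{"travel":[0.2,-0.05,0],"angular":[0,0,0],"hand":0},{"travel":[0.4,-0.1,0],"angular":[0,0,0],"hand":0},{"travel":[0.6,-0.15,0],"angular":[0,0,0],"hand":0},{"travel":[0.8,-0.2,0],"angular":[0,0,0],"hand":0},{"travel":[1.0,-0.26,0],"angular":[0,0,0],"hand":0},{"travel":[1.2,-0.32,0],"angular":[0,0,0],"hand":0},{"travel":[1.4,-0.38,0],"angular":[0,0,0],"hand":0}]' 40
```

```text
time: 14.18
ee_pos: [0.5358, 0.1241, 0.0309]
ee_rot: [-0.001, 0.999, 0.039, -0.009]
ft_force: [-11.0, 1.6, 2.4]
finger_gap: 0.0005
```

```bash
python3 -m inch '[{"travel":[0.2,-0.04,-0.02],"angular":[0,0,0],"hand":0},{"travel":[0.4,-0.06,-0.03],"angular":[0,0,0],"hand":0},{"travel":[0.6,-0.09,-0.03],"angular":[0,0,0],"hand":0},{"travel":[0.8,-0.12,-0.03],"angular":[0,0,0],"hand":0},{"travel":[1.0,-0.15,-0.03],"angular":[0,0,0],"hand":0}]' 40
python3 - <<'E'
from h import *
im=eyes.get_image("top");cv2.imwrite("pics/t6.png",cv2.resize(im[105:270,150:360],None,fx=3.6,fy=3.6,interpolation=cv2.INTER_CUBIC))
E
```

```text
time: 14.8
ee_pos: [0.5461, 0.1276, 0.0311]
ee_rot: [-0.002, 0.999, 0.039, -0.008]
ft_force: [-10.9, 5.5, 1.5]
finger_gap: 0.0002
```

View pics/t6.png

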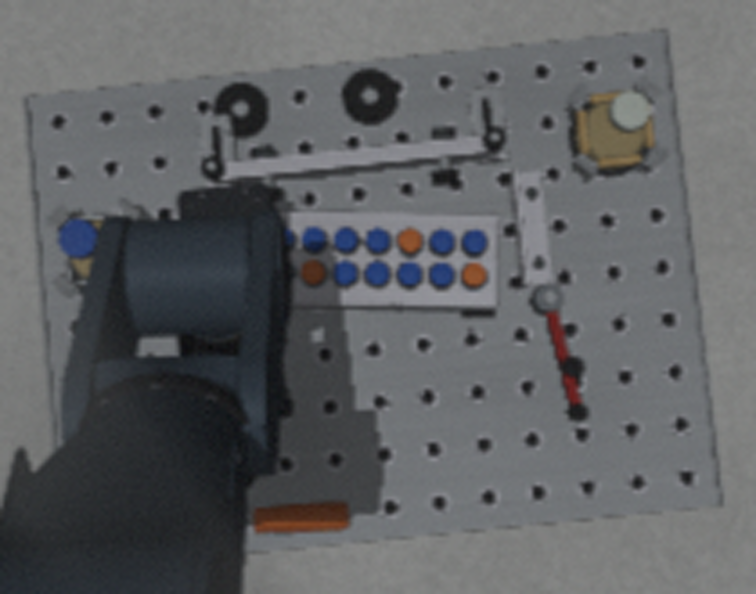

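Run:
```python
from h import *
k=cam("top")
f=lambda p: ray("top",crop(p),.06,k)[:2]
a,b=f((290,212)),f((497,217)); print(a,b,np.arctan2(*(a-b)[[1,0]])-np.pi/2)
th=np.arctan2(a[1]-b[1],a[0]-b[0])-np.pi/2
c=b-R2(th)@np.array([.042,-.12]); c2=f((496,310))-R2(th)@np.array([-.042,-.12]);print(topl(c),topl(c2),th-PTH)
c=(c+c2)/2
for y in (.105,-.105): print((c+R2(th)@np.array([-.047,y])),topl(c+R2(th)@np.array([.042,y])))
```

```text
[0.63576866 0.08929487] [ 0.62683679 -0.0930689 ] -0.048939183564935096
[0.02886314 0.0052864 ] [0.03064246 0.00423845] -0.12773918356493508
[0.54987842 0.13556325] [0.08478677 0.10355646]
[ 0.53960529 -0.07418532] [ 0.05803444 -0.10473255]
```

```bash
python3 -m inch '[{"travel":[-2.5,0.2,0],"angular":[0,0,0],"hand":0},{"travel":[-5,1,0.3],"angular":[0,0,0],"hand":0},{"travel":[-5,7,0.5],"angular":[0,0,0],"hand":0},{"travel":[-5,13,0.5],"angular":[0,0,0],"hand":0},{"travel":[-5,19,0.5],"angular":[0,0,0],"hand":0},{"travel":[-5,20.5,0.5],"angular":[0,0,0],"hand":0},{"travel":[-5,20.5,0.5],"angular":[0,0,0],"hand":0},{"travel":[-4.4,20.5,0.5],"angular":[0,0,0],"hand":0},{"travel":[-3.8,20.5,0.5],"angular":[0,0,0],"hand":0},{"travel":[-3.5,20.5,0.5],"angular":[0,0,0],"hand":0}]' 40
```

```text
time: 16.1
ee_pos: [0.5363, -0.0804, 0.0276]
ee_rot: [0.0, 0.999, 0.041, 0.0]
ft_force: [-0.6, -0.1, 0.6]
finger_gap: 0.0006
```

```bash
python3 -m inch '[{"travel":[0.1,0,0.0],"angular":[0,0,0],"hand":0},{"travel":[0.2,0,-0.04],"angular":[0,0,0],"hand":0},{"travel":[0.3,0.02,-0.1],"angular":[0,0,0],"hand":0},{"travel":[0.4,0.05,-0.15],"angular":[0,0,0],"hand":0},{"travel":[0.5,0.1,-0.2],"angular":[0,0,0],"hand":0},{"travel":[0.6,0.15,-0.25],"angular":[0,0,0],"hand":0},{"travel":[0.7,0.18,-0.3],"angular":[0,0,0],"hand":0}]' 40
```

```text
time: 16.98
ee_pos: [0.5414, -0.0828, 0.0301]
ee_rot: [-0.0, 0.999, 0.04, -0.001]
ft_force: [-5.2, -0.8, -3.1]
finger_gap: 0.0003
```

```bash
python3 -m inch '[{"travel":[0.2,0.03,-0.03],"angular":[0,0,0],"hand":0},{"travel":[0.4,0.06,-0.05],"angular":[0,0,0],"hand":0},{"travel":[0.6,0.1,-0.05],"angular":[0,0,0],"hand":0},{"travel":[0.8,0.15,-0.05],"angular":[0,0,0],"hand":0}]' 40
```

```text
time: 17.48
ee_pos: [0.5502, -0.085, 0.031]
ee_rot: [0.001, 0.999, 0.04, -0.001]
ft_force: [-6.0, -4.0, -3.3]
finger_gap: 0.0006
```

```bash
python3 -m inch '[{"travel":[0.2,0.05,0],"angular":[0,0,0],"hand":0},{"travel":[0.4,0.1,0],"angular":[0,0,0],"hand":0},{"travel":[0.6,0.15,0],"angular":[0,0,0],"hand":0},{"travel":[0.8,0.2,0],"angular":[0,0,0],"hand":0},{"travel":[1.0,0.26,0],"angular":[0,0,0],"hand":0},{"travel":[1.2,0.32,0],"angular":[0,0,0],"hand":0},{"travel":[1.4,0.38,0],"angular":[0,0,0],"hand":0}]' 40
python3 - <<'E'
from h import *
im=eyes.get_image("top");cv2.imwrite("pics/t7.png",cv2.resize(im[105:270,150:360],None,fx=3.6,fy=3.6,interpolation=cv2.INTER_CUBIC))
E
```

```text
time: 18.35
ee_pos: [0.5642, -0.0884, 0.0311]
ee_rot: [0.001, 0.999, 0.04, -0.001]
ft_force: [-6.2, -5.4, -2.2]
finger_gap: 0.0004
```

View pics/t7.png

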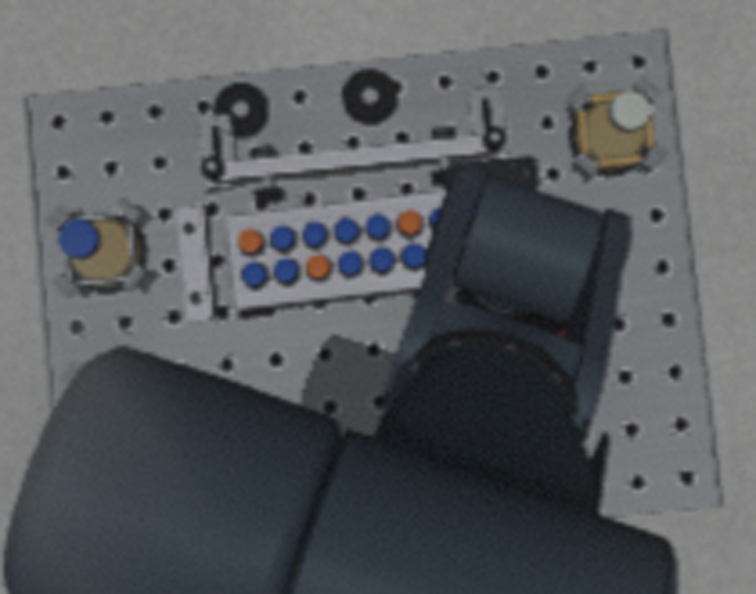

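Run:
```python
from h import *
k=cam("top")
f=lambda p: ray("top",crop(p),.06,k)[:2]
a,b=f((229,215)),f((437,193))
th=np.arctan2(a[1]-b[1],a[0]-b[0])-np.pi/2
c=a-R2(th)@np.array([.042,.12]); c2=f((239,308))-R2(th)@np.array([-.042,.12]);print(topl(c),topl(c2),th-PTH)
c=(c+c2)/2
for y in (.105,-.105): print((c+R2(th)@np.array([-.047,y])),topl(c+R2(th)@np.array([.042,y])))
for p in [(262,203),(278,199),(270,190)]: print(topl(ray("top",crop(p),.041,k)))
```

```text
[ 0.03972346 -0.00418362] [ 0.04082035 -0.00501264] 0.002636929989949785
[0.54752323 0.12071499] [0.08199488 0.10051226]
[ 0.56460609 -0.08858904] [ 0.08254864 -0.10948701]
[0.0921266  0.08759314]
[0.09424416 0.07292869]
[0.10310675 0.07930744]
```

```bash
python3 -m inch '[{"travel":[0.15,0.03,0],"angular":[0,0,0],"hand":0},{"travel":[0.3,0.07,0],"angular":[0,0,0],"hand":0},{"travel":[0.45,0.1,0],"angular":[0,0,0],"hand":0},{"travel":[0.6,0.15,0],"angular":[0,0,0],"hand":0}]' 40
```

```text
time: 18.9
ee_pos: [0.5699, -0.0895, 0.0311]
ee_rot: [0.001, 0.999, 0.04, -0.001]
ft_force: [-7.8, -5.8, -0.6]
finger_gap: 0.0002
```

```bash
python3 -m inch '[{"travel":[0.1,0.02,0],"angular":[0,0,0],"hand":0},{"travel":[0.2,0.04,0],"angular":[0,0,0],"hand":0}]' 40
```

```text
time: 19.15
ee_pos: [0.5721, -0.0899, 0.0312]
ee_rot: [0.002, 0.999, 0.04, -0.001]
ft_force: [-6.6, -6.2, -0.2]
finger_gap: 0.0009
```

```bash
python3 -m inch '[{"travel":[0.1,0.02,0],"angular":[0,0,0],"hand":0},{"travel":[0.2,0.04,0],"angular":[0,0,0],"hand":0}]' 40
```

```text
time: 19.4
ee_pos: [0.5743, -0.0903, 0.0312]
ee_rot: [0.002, 0.999, 0.04, -0.001]
ft_force: [-7.3, -6.3, -1.8]
finger_gap: 0.0002
```

```bash
python3 -m inch '[{"travel":[0.1,0.04,0],"angular":[0,0,0],"hand":0},{"travel":[0.2,0.08,0],"angular":[0,0,0],"hand":0}]' 40
```

```text
time: 19.65
ee_pos: [0.5754, -0.0906, 0.0311]
ee_rot: [0.001, 0.999, 0.04, -0.002]
ft_force: [-9.1, -6.1, -0.3]
finger_gap: 0.0007
```

```bash
python3 -m inch '[{"travel":[0.1,0.04,0],"angular":[0,0,0],"hand":0},{"travel":[0.15,0.06,0],"angular":[0,0,0],"hand":0}]' 40
```

```text
time: 19.9
ee_pos: [0.5754, -0.0907, 0.031]
ee_rot: [0.001, 0.999, 0.041, -0.004]
ft_force: [-11.4, -5.7, 2.2]
finger_gap: 0.0004
```

```bash
python3 -m inch '[{"travel":[0.08,0.03,-0.08],"angular":[0,0,0],"hand":0},{"travel":[0.1,0.04,-0.12],"angular":[0,0,0],"hand":0}]' 40
```

```text
time: 20.15
ee_pos: [0.5774, -0.0909, 0.0317]
ee_rot: [0.001, 0.999, 0.04, -0.002]
ft_force: [-7.8, -5.3, -4.2]
finger_gap: 0.0001
```

```bash
python3 -m inch '[{"travel":[0.05,0.02,0.0],"angular":[0,0,0],"hand":0},{"travel":[0.1,0.04,0],"angular":[0,0,0],"hand":0}]' 40
python3 -m inch '[{"travel":[-2.5,0.5,0],"angular":[0,0,0],"hand":0},{"travel":[-4.5,0,0],"angular":[0,0,0],"hand":0},{"travel":[-4.5,-6,0.3],"angular":[0,0,0],"hand":0},{"travel":[-4.5,-12,0.4],"angular":[0,0,0],"hand":0},{"travel":[-4.5,-18,0.4],"angular":[0,0,0],"hand":0},{"travel":[-4.5,-20.5,0.4],"angular":[0,0,0],"hand":0},{"travel":[-4.5,-20.5,0.4],"angular":[0,0,0],"hand":0}]' 40
python3 - <<'E'
from h import *
im=eyes.get_image("top");cv2.imwrite("pics/t8.png",cv2.resize(im[105:270,150:360],None,fx=3.6,fy=3.6,interpolation=cv2.INTER_CUBIC))
E
```

```text
time: 20.4
ee_pos: [0.5781, -0.0912, 0.0316]
ee_rot: [0.001, 0.999, 0.04, -0.003]
ft_force: [-7.9, -4.7, -3.7]
finger_gap: 0.0005
time: 21.28
ee_pos: [0.5232, 0.1131, 0.0295]
ee_rot: [0.0, 0.999, 0.041, 0.004]
ft_force: [0.3, -0.6, 0.1]
finger_gap: 0.0002
```

View pics/t8.png

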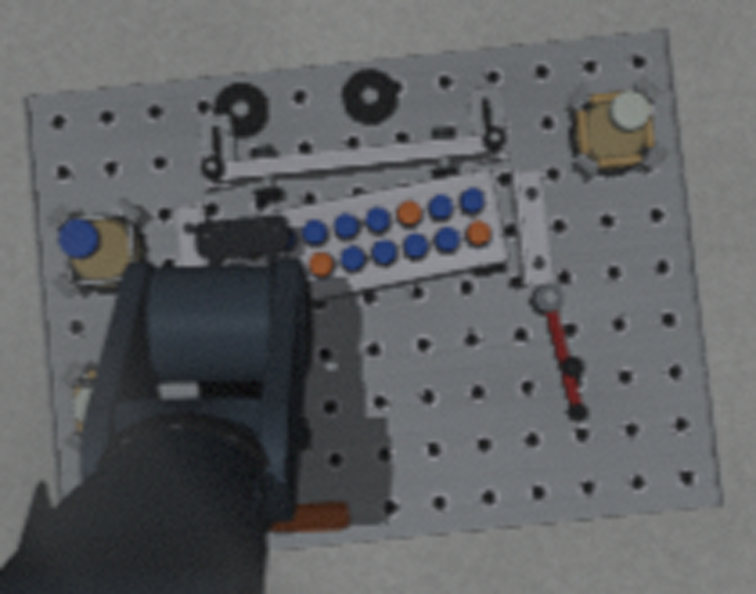

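Run:
```python
from h import *
k=cam("top")
f=lambda p: ray("top",crop(p),.06,k)[:2]
a,b=f((290,204)),f((490,169))
th=np.arctan2(a[1]-b[1],a[0]-b[0])-np.pi/2
c=b-R2(th)@np.array([.042,-.12]); c2=f((506,261))-R2(th)@np.array([-.042,-.12]);print(topl(c),topl(c2),th-PTH)
c=(c+c2)/2
for y in (.08,-.08): print((c+R2(th)@np.array([-.047,y*105/80])),topl(c+R2(th)@np.array([.042,y])))
```

```text
[ 0.04789216 -0.00079581] [ 4.90860070e-02 -9.89644735e-05] 0.07103598804841303
[0.54862647 0.12147855] [0.08470506 0.08233185]
[ 0.57997442 -0.08616852] [ 0.09606126 -0.07726463]
```

```bash
python3 -m inch '[{"travel":[0.6,-0.3,0.2],"angular":[0,0,0],"hand":0},{"travel":[1.0,-0.6,0.2],"angular":[0,0,0],"hand":0},{"travel":[1.3,-0.6,0.2],"angular":[0,0,0],"hand":0},{"travel":[1.5,-0.6,0.2],"angular":[0,0,0],"hand":0}]' 40
python3 -m inch '[{"travel":[0.1,0,0.0],"angular":[0,0,0],"hand":0},{"travel":[0.2,0,-0.04],"angular":[0,0,0],"hand":0},{"travel":[0.3,0,-0.08],"angular":[0,0,0],"hand":0},{"travel":[0.4,-0.03,-0.12],"angular":[0,0,0],"hand":0},{"travel":[0.5,-0.05,-0.16],"angular":[0,0,0],"hand":0},{"travel":[0.6,-0.08,-0.2],"angular":[0,0,0],"hand":0}]' 40
```

```text
time: 21.82
ee_pos: [0.5347, 0.1178, 0.0262]
ee_rot: [0.0, 0.999, 0.039, 0.0]
ft_force: [0.2, 0.4, 0.2]
finger_gap: 0.0006
time: 22.58
ee_pos: [0.5398, 0.1195, 0.0282]
ee_rot: [0.0, 0.999, 0.04, -0.0]
ft_force: [-1.1, 0.1, -0.4]
finger_gap: 0.0003
```

```bash
python3 -m inch '[{"travel":[0.1,0,-0.02],"angular":[0,0,0],"hand":0},{"travel":[0.2,-0.03,-0.06],"angular":[0,0,0],"hand":0},{"travel":[0.3,-0.06,-0.1],"angular":[0,0,0],"hand":0},{"travel":[0.4,-0.1,-0.15],"angular":[0,0,0],"hand":0},{"travel":[0.5,-0.14,-0.2],"angular":[0,0,0],"hand":0},{"travel":[0.6,-0.18,-0.25],"angular":[0,0,0],"hand":0}]' 40
```

```text
time: 23.32
ee_pos: [0.5425, 0.1216, 0.0296]
ee_rot: [0.0, 0.999, 0.04, -0.004]
ft_force: [-4.3, -2.2, -3.8]
finger_gap: 0.0006
```

```bash
python3 -m inch '[{"travel":[0.15,-0.05,-0.05],"angular":[0,0,0],"hand":0},{"travel":[0.3,-0.1,-0.1],"angular":[0,0,0],"hand":0},{"travel":[0.45,-0.15,-0.12],"angular":[0,0,0],"hand":0},{"travel":[0.6,-0.2,-0.14],"angular":[0,0,0],"hand":0}]' 40
```

```text
time: 23.82
ee_pos: [0.5478, 0.1244, 0.0308]
ee_rot: [-0.0, 0.999, 0.04, -0.004]
ft_force: [-5.7, -0.5, -3.2]
finger_gap: 0.0
```

```bash
python3 -m inch '[{"travel":[0.15,-0.03,0],"angular":[0,0,0],"hand":0},{"travel":[0.3,-0.06,0],"angular":[0,0,0],"hand":0},{"travel":[0.45,-0.1,0],"angular":[0,0,0],"hand":0}]' 40
```

```text
time: 24.2
ee_pos: [0.5514, 0.1261, 0.0307]
ee_rot: [-0.0, 0.999, 0.039, -0.005]
ft_force: [-7.0, -0.1, -2.3]
finger_gap: 0.0004
```

```bash
python3 -m inch '[{"travel":[0.1,-0.02,0],"angular":[0,0,0],"hand":0},{"travel":[0.2,-0.04,0],"angular":[0,0,0],"hand":0}]' 40
```

```text
time: 24.45
ee_pos: [0.553, 0.1269, 0.0307]
ee_rot: [-0.001, 0.999, 0.039, -0.005]
ft_force: [-6.7, 2.0, -2.1]
finger_gap: 0.0004
```

```bash
python3 -m inch '[{"travel":[0.1,-0.02,-0.03],"angular":[0,0,0],"hand":0},{"travel":[0.2,-0.04,-0.05],"angular":[0,0,0],"hand":0}]' 40
```

```text
time: 24.7
ee_pos: [0.5554, 0.1276, 0.0311]
ee_rot: [-0.001, 0.999, 0.039, -0.005]
ft_force: [-6.1, 1.2, -3.4]
finger_gap: 0.0009
```

```bash
python3 -m inch '[{"travel":[0.1,-0.02,0],"angular":[0,0,0],"hand":0},{"travel":[0.2,-0.04,0],"angular":[0,0,0],"hand":0}]' 40
python3 - <<'E'
from h import *
im=eyes.get_image("top");cv2.imwrite("pics/t9.png",cv2.resize(im[105:270,150:360],None,fx=3.6,fy=3.6,interpolation=cv2.INTER_CUBIC))
E
```

```text
time: 24.95
ee_pos: [0.556, 0.128, 0.031]
ee_rot: [-0.001, 0.999, 0.04, -0.006]
ft_force: [-9.0, 0.6, -0.8]
finger_gap: 0.0006
```

View pics/t9.png

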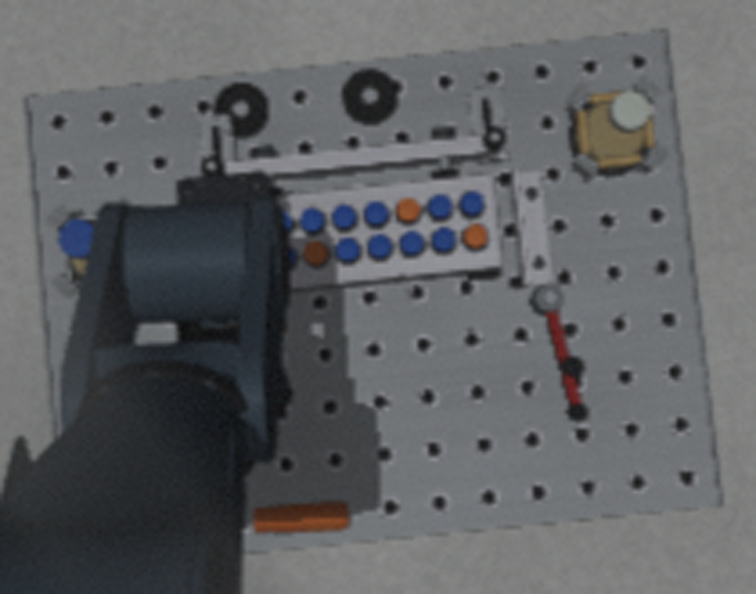

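```bash
python3 -m inch '[{"travel":[0.1,-0.02,-0.03],"angular":[0,0,0],"hand":0},{"travel":[0.15,-0.03,-0.05],"angular":[0,0,0],"hand":0}]' 40
```

```text
time: 25.25
ee_pos: [0.5565, 0.1282, 0.0312]
ee_rot: [-0.0, 0.999, 0.04, -0.007]
ft_force: [-8.6, 0.3, -2.4]
finger_gap: 0.0002
```

```bash
python3 -m inch '[{"travel":[0.05,-0.01,-0.03],"angular":[0,0,0],"hand":0},{"travel":[0.1,-0.02,-0.05],"angular":[0,0,0],"hand":0}]' 40
```

```text
time: 25.5
ee_pos: [0.5577, 0.1287, 0.0314]
ee_rot: [-0.001, 0.999, 0.039, -0.007]
ft_force: [-7.5, 1.5, -5.1]
finger_gap: 0.0004
```

```bash
python3 -m inch '[{"travel":[0.05,-0.01,0.03],"angular":[0,0,0],"hand":0},{"travel":[0.1,-0.02,0.05],"angular":[0,0,0],"hand":0}]' 40
```

```text
time: 25.75
ee_pos: [0.5578, 0.1288, 0.0311]
ee_rot: [-0.0, 0.999, 0.039, -0.008]
ft_force: [-10.0, 0.6, -0.1]
finger_gap: 0.0003
```

```bash
python3 -m inch '[{"travel":[-2.5,0,0],"angular":[0,0,0],"hand":0},{"travel":[-4,1,-5],"angular":[0,0,0],"hand":0},{"travel":[-4,4,-10],"angular":[0,0,0],"hand":0},{"travel":[-4,9,-14],"angular":[0,0,0],"hand":0},{"travel":[-4,15,-14],"angular":[0,0,0],"hand":0},{"travel":[-4,18,-14],"angular":[0,0,0],"hand":0},{"travel":[-4,18,-14],"angular":[0,0,0],"hand":0},{"travel":[-4,18,-14],"angular":[0,0,0],"hand":0}]' 40
python3 - <<'E'
from h import *
im=eyes.get_image("wrist");cv2.imwrite("pics/w10.png",cv2.resize(im[0:240,200:512],None,fx=2.5,fy=2.5,interpolation=cv2.INTER_CUBIC))
k=cam("wrist"); np.save("k10.npy",np.concatenate([k[0].ravel(),k[1].ravel(),k[2]]))
print(manip.sense()['ee_pos'])
E
```

```text
time: 26.75
ee_pos: [0.5401, -0.0537, 0.1732]
ee_rot: [-0.0, 0.999, 0.039, 0.0]
ft_force: [-0.3, 0.4, -0.2]
finger_gap: 0.0003
[ 0.53990489 -0.05321126  0.17310058]
```

View pics/w10.png

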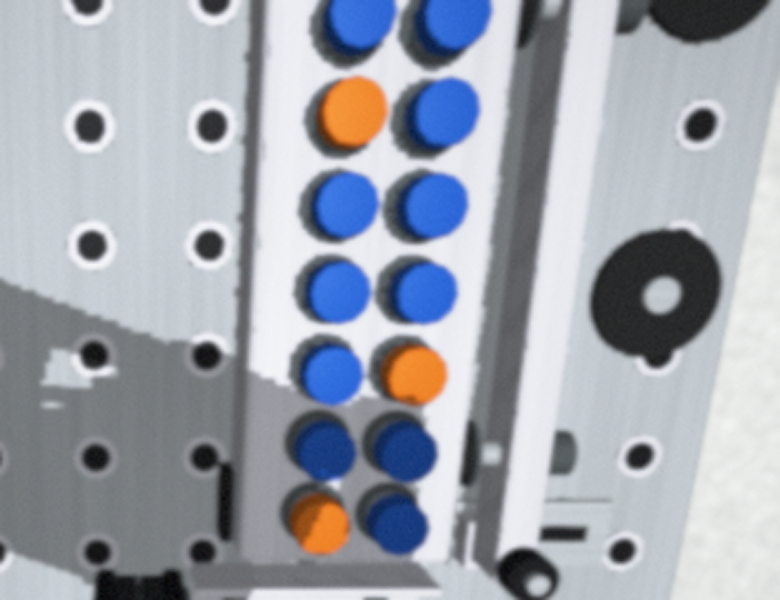

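Run:
```python
from h import *
v=np.load("k10.npy");k=(v[:9].reshape(3,3),v[9:18].reshape(3,3),v[18:])
g=lambda p,z: ray("wrist",crop(p,200,0,2.5),z,k)[:2]
H=np.array([g(p,.01) for p in [(203,551),(204,457),(206,355),(208,244),(211,126)]])
H2=np.array([g(p,.01) for p in [(97,551),(95,457),(93,355),(92,245),(90,126)]])
for h in (H,H2):
    m=np.polyfit(h[:,1],h[:,0],1); print("plat yaw",-np.arctan(m[0]),np.round(np.diff(h,axis=0),4).tolist(), [topl(x).round(4).tolist() for x in h[[0,-1]]])
for name,P,z in (("back edge",[(518,20),(487,240),(447,545)],.06),("front edge",[(270,20),(258,240),(243,540)],.06),("caps r",[(444,112),(435,206),(423,293),(414,375),(406,450),(398,524)],.08),("caps l",[(354,112),(346,205),(338,292),(331,375),(325,450),(319,527)],.08),("bar",[(575,20),(542,240),(500,540)],.05)):
    h=np.array([g(p,z) for p in P]); m=np.polyfit(h[:,1],h[:,0],1); print(name,"yaw",-np.arctan(m[0]),[topl(x).round(4).tolist() for x in h])
for p in [(520,40),(535,40),(465,450),(478,450)]: print(topl(g(p,.041)))
```

```text
plat yaw 0.08588708509139664 [[-0.0042, 0.0445], [-0.0038, 0.0449], [-0.0039, 0.0453], [-0.0035, 0.0445]] [[0.0005, -0.1323], [-0.0007, 0.0475]]
plat yaw 0.08034884432988233 [[-0.0038, 0.0445], [-0.0038, 0.0449], [-0.0033, 0.0449], [-0.0037, 0.0449]] [[-0.048, -0.1324], [-0.0483, 0.0474]]
back edge yaw 0.06506187096595305 [[0.0943, 0.074], [0.0929, 0.0052], [0.0917, -0.1094]]
front edge yaw 0.06943097892736737 [[0.0135, 0.0739], [0.0127, 0.0051], [0.0118, -0.1074]]
caps r yaw 0.06653302160261196 [[0.0664, 0.044], [0.0666, 0.016], [0.0656, -0.0115], [0.0653, -0.039], [0.0652, -0.0656], [0.065, -0.0933]]
caps l yaw 0.06539569306790788 [[0.0382, 0.0439], [0.0378, 0.0163], [0.0372, -0.0112], [0.0369, -0.039], [0.0366, -0.0656], [0.0364, -0.0945]]
bar yaw 0.07538397532716642 [[0.1176, 0.0762], [0.1169, 0.0051], [0.1169, -0.1111]]
[0.10369778 0.07192949]
[0.10892733 0.07193739]
[ 0.10203706 -0.07597784]
[ 0.10725749 -0.07597001]
```

```bash
python3 -m inch '[{"travel":[1.7,3.8,4],"angular":[0,0,0],"hand":0},{"travel":[1.7,3.8,9],"angular":[0,0,0],"hand":0},{"travel":[1.7,3.8,13],"angular":[0,0,0],"hand":0},{"travel":[1.7,3.8,14.6],"angular":[0,0,0],"hand":0},{"travel":[1.7,3.8,14.6],"angular":[0,0,0],"hand":0},{"travel":[2.1,3.8,14.6],"angular":[0,0,0],"hand":0},{"travel":[2.5,3.8,14.6],"angular":[0,0,0],"hand":0},{"travel":[2.8,3.8,14.6],"angular":[0,0,0],"hand":0}]' 40
```

```text
time: 27.8
ee_pos: [0.572, -0.0903, 0.0284]
ee_rot: [0.0, 0.999, 0.04, 0.001]
ft_force: [-0.2, 0.5, -0.2]
finger_gap: 0.0005
```

```bash
python3 -m inch '[{"travel":[0.1,0,0],"angular":[0,0,0],"hand":0},{"travel":[0.2,0,0],"angular":[0,0,0],"hand":0},{"travel":[0.3,0,0],"angular":[0,0,0],"hand":0},{"travel":[0.4,0,-0.05],"angular":[0,0,0],"hand":0},{"travel":[0.5,0.03,-0.1],"angular":[0,0,0],"hand":0}]' 40
python3 -m inch '[{"travel":[0.1,0.03,-0.05],"angular":[0,0,0],"hand":0},{"travel":[0.2,0.06,-0.1],"angular":[0,0,0],"hand":0}]' 40
```

```text
time: 28.42
ee_pos: [0.5735, -0.0897, 0.0274]
ee_rot: [-0.001, 0.999, 0.04, -0.002]
ft_force: [-4.7, -2.0, -2.8]
finger_gap: 0.0002
time: 28.68
ee_pos: [0.5737, -0.0896, 0.0277]
ee_rot: [-0.001, 0.999, 0.04, -0.004]
ft_force: [-6.8, -2.2, -3.6]
finger_gap: 0.0004
```

```bash
python3 -m inch '[{"travel":[0.1,0.03,-0.05],"angular":[0,0,0],"hand":0},{"travel":[0.2,0.06,-0.1],"angular":[0,0,0],"hand":0}]' 40
```

```text
time: 28.92
ee_pos: [0.5749, -0.0896, 0.0284]
ee_rot: [-0.002, 0.999, 0.04, -0.005]
ft_force: [-6.3, -1.9, -4.4]
finger_gap: 0.0005
```

```bash
python3 -m inch '[{"travel":[0.1,0.03,-0.04],"angular":[0,0,0],"hand":0},{"travel":[0.15,0.05,-0.05],"angular":[0,0,0],"hand":0}]' 40
```

```text
time: 29.18
ee_pos: [0.5761, -0.0899, 0.0287]
ee_rot: [-0.002, 0.999, 0.04, -0.006]
ft_force: [-7.5, -1.7, -4.8]
finger_gap: 0.0005
```

```bash
python3 -m inch '[{"travel":[-2.5,0,0],"angular":[0,0,0],"hand":0},{"travel":[-4,0,-5],"angular":[0,0,0],"hand":0},{"travel":[-1,-2,-10],"angular":[0,0,0],"hand":0},{"travel":[3,-4,-10],"angular":[0,0,0],"hand":0},{"travel":[3,-6,-10],"angular":[0,0,0],"hand":0},{"travel":[3,-6,-10],"angular":[0,0,0],"hand":0},{"travel":[3,-6,-10],"angular":[0,0,0],"hand":0}]' 40
python3 - <<'E'
from h import *
im=eyes.get_image("wrist");cv2.imwrite("pics/w11.png",cv2.resize(im[0:300,112:512],None,fx=2,fy=2,interpolation=cv2.INTER_CUBIC))
k=cam("wrist"); np.save("k11.npy",np.concatenate([k[0].ravel(),k[1].ravel(),k[2]]))
print(manip.sense()['ee_pos'])
E
```

```text
time: 30.05
ee_pos: [0.6054, -0.0292, 0.13]
ee_rot: [-0.0, 0.999, 0.04, -0.001]
ft_force: [-0.5, -0.7, 0.4]
finger_gap: 0.0004
[ 0.60561555 -0.02950044  0.13013482]
```

View pics/w11.png

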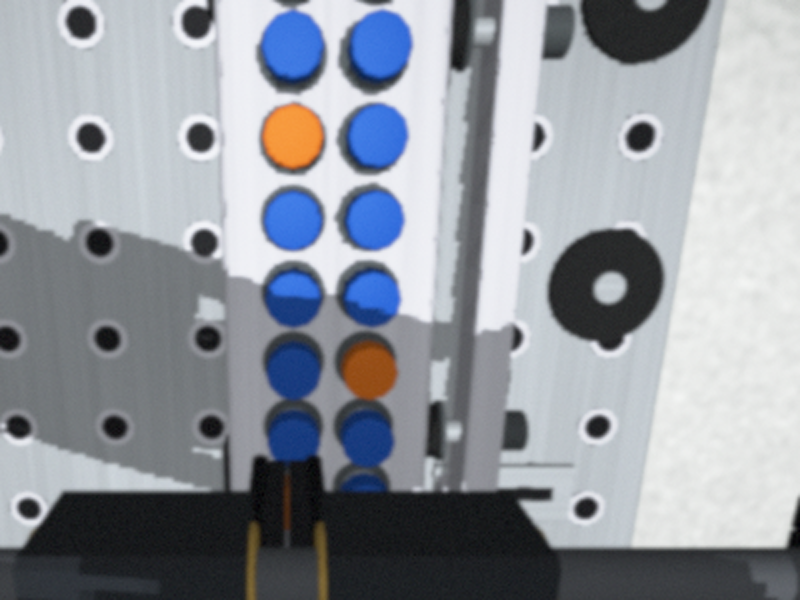

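Run:
```python
from h import *
im=cv2.imread("pics/w1.png")
a=cv2.resize(im[110:230,400:512],None,fx=6,fy=6,interpolation=cv2.INTER_CUBIC)[:360,:660]
im=cv2.imread("pics/w11.png")
b=cv2.resize(im[390:460,400:560],None,fx=4,fy=4,interpolation=cv2.INTER_CUBIC)
c=cv2.resize(im[0:70,420:600],None,fx=4,fy=4,interpolation=cv2.INTER_CUBIC)
H=a.shape[0]
cv2.imwrite("pics/za.png",a)
o=np.zeros((570,720,3),np.uint8);o[:280,:640]=b;o[285:565,:720]=c;cv2.imwrite("pics/zb.png",o)
```

```text
(no output)
```

View pics/za.png

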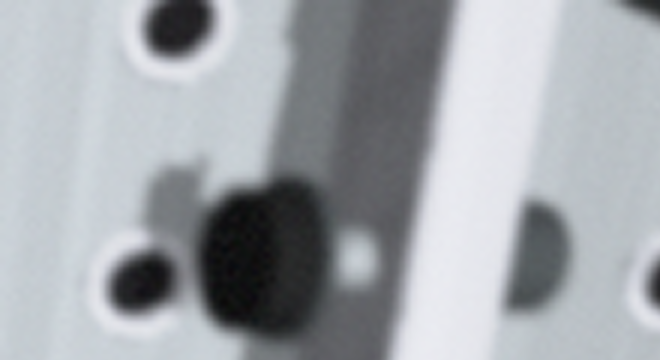

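View pics/zb.png

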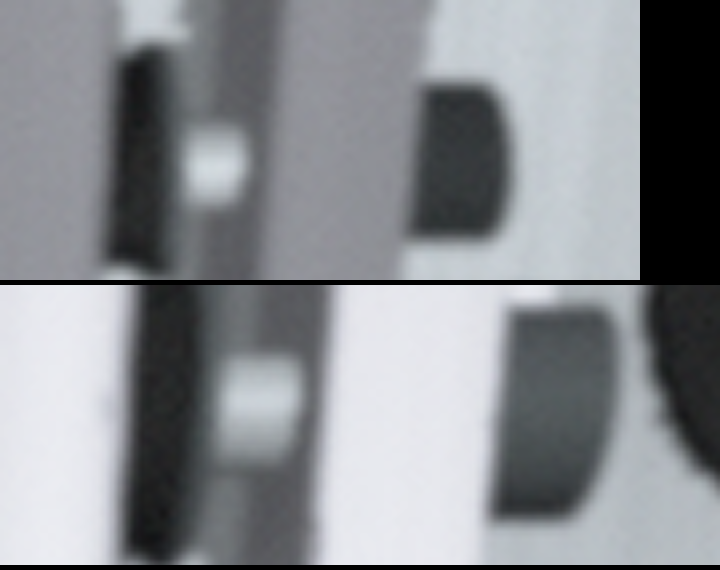

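```bash
cat > pad.py <<'E'
from h import *
from scipy.spatial.transform import Rotation as Ro
def load(f):
    v=np.load(f);return (v[:9].reshape(3,3),v[9:18].reshape(3,3),v[18:])
def T(q,p): 
    M=np.eye(4);M[:3,:3]=Ro.from_quat([q[1],q[2],q[3],q[0]]).as_matrix();M[:3,3]=p;return M
k11=load("k11.npy");k10=load("k10.npy")
C=np.eye(4);C[:3,:3]=k11[1];C[:3,3]=k11[2]
X=C@T([0,.9992,.04,-.001],[.6055,-.0294,.1301])   # cam<-tcp
C1=X@np.linalg.inv(T([.001,.9993,.0373,.001],[.4876,-.0852,.169]))
k1=(k11[0],C1[:3,:3],C1[:3,3])
E
python3 - <<'E'
from pad import *
def za(p): return crop(p,400,110,6)
def w11(p): return crop(p,112,0,2)
def zb(p,x0,y0): return w11(crop(p,x0,y0,4))
q=lambda uv,z,k: topl(ray("",uv,z,k)).round(4)
print("w1 holes",q(za((180,22)),.01,k1),q(za((142,282)),.01,k1), q((437,67),.01,k1),q((443,16),.01,k1),q((201,199),.01,k1),q((196,116),.01,k1))
print("w1 face bottom/top, rear top",q(za((200,255)),.029,k1),q(za((270,255)),.053,k1),q(za((325,250)),.053,k1))
print("w1 stem end",q(za((335,258)),.041,k1),q(za((378,258)),.041,k1))
print("w1 bar front bottom, top front, top rear", [q(za(p),z,k1) for p,z in (((400,258),.05),((510,258),.05),((570,258),.05))])
print("w11 holes",q(w11((211,427)),.01,k11),q(w11((196,22)),.01,k11),q(w11((598,427)),.01,k11),q(w11((641,135)),.01,k11))
for n,(x0,y0,pts) in {"R":(400,390,dict(padf=(112,160),padr=(172,160),stem0=(185,165),stem1=(247,165),bar0=(268,160),bar1=(415,160),nub=(512,160))),"L":(420,-71.25,dict(padf=(128,410),padr=(203,410),stem0=(215,410),stem1=(303,410),bar0=(322,410),bar1=(500,410),nub=(615,410)))}.items():
    for a,p in pts.items(): print(n,a,[ (z,q(zb(p,x0,y0),z,k11)[0]) for z in (.041,.05,.053,.06)])
print(-k11[1].T@k11[2], topl(-k11[1].T@k11[2]))
E
```

```text
w1 holes [ 0.0961 -0.0421] [ 0.0962 -0.0872] [0.0967 0.0024] [0.0952 0.0475] [-0.1434 -0.1335] [-0.1437 -0.0436]
w1 face bottom/top, rear top [ 0.0954 -0.0789] [ 0.0931 -0.0744] [ 0.1015 -0.0737]
w1 stem end [ 0.1107 -0.0772] [ 0.1176 -0.0773]
w1 bar front bottom, top front, top rear [array([ 0.1153, -0.0756]), array([ 0.1326, -0.0757]), array([ 0.142 , -0.0757])]
w11 holes [ 0.0004 -0.0892] [0.0002 0.0915] [ 0.1932 -0.089 ] [0.1929 0.0473]
R padf [(0.041, np.float64(0.1014)), (0.05, np.float64(0.0993)), (0.053, np.float64(0.0986)), (0.06, np.float64(0.097))]
R padr [(0.041, np.float64(0.1081)), (0.05, np.float64(0.1058)), (0.053, np.float64(0.105)), (0.06, np.float64(0.1033))]
R stem0 [(0.041, np.float64(0.1096)), (0.05, np.float64(0.1073)), (0.053, np.float64(0.1065)), (0.06, np.float64(0.1047))]
R stem1 [(0.041, np.float64(0.1165)), (0.05, np.float64(0.114)), (0.053, np.float64(0.1131)), (0.06, np.float64(0.1112))]
R bar0 [(0.041, np.float64(0.1188)), (0.05, np.float64(0.1162)), (0.053, np.float64(0.1153)), (0.06, np.float64(0.1133))]
R bar1 [(0.041, np.float64(0.1353)), (0.05, np
[... 404 characters left out ...]
043)), (0.06, np.float64(0.1025))]
L stem0 [(0.041, np.float64(0.1084)), (0.05, np.float64(0.1061)), (0.053, np.float64(0.1054)), (0.06, np.float64(0.1036))]
L stem1 [(0.041, np.float64(0.1167)), (0.05, np.float64(0.1141)), (0.053, np.float64(0.1133)), (0.06, np.float64(0.1113))]
L bar0 [(0.041, np.float64(0.1185)), (0.05, np.float64(0.1159)), (0.053, np.float64(0.115)), (0.06, np.float64(0.113))]
L bar1 [(0.041, np.float64(0.1352)), (0.05, np.float64(0.1321)), (0.053, np.float64(0.131)), (0.06, np.float64(0.1286))]
L nub [(0.041, np.float64(0.146)), (0.05, np.float64(0.1425)), (0.053, np.float64(0.1414)), (0.06, np.float64(0.1386))]
[0.5986355  0.05209142 0.31639919] [0.03854691 0.02784347]
```

```bash
python3 -m inch '[{"travel":[-6,7,0],"angular":[0,0,-0.05],"hand":0},{"travel":[-12,14.2,0],"angular":[0,0,-0.104],"hand":0},{"travel":[-12,14.2,0],"angular":[0,0,-0.104],"hand":0},{"travel":[-12,14.2,0],"angular":[0,0,-0.104],"hand":0},{"travel":[-12,14.2,4],"angular":[0,0,-0.104],"hand":0},{"travel":[-12,14.2,7.5],"angular":[0,0,-0.104],"hand":0},{"travel":[-12,14.2,7.5],"angular":[0,0,-0.104],"hand":0},{"travel":[-12,14.2,7.5],"angular":[0,0,-0.104],"hand":0}]' 40
python3 - <<'E'
from h import *
im=eyes.get_image("wrist");cv2.imwrite("pics/w12.png",im)
im=eyes.get_image("top");cv2.imwrite("pics/t12.png",cv2.resize(im[105:270,150:360],None,fx=3.6,fy=3.6,interpolation=cv2.INTER_CUBIC))
s=manip.sense();print(s['ee_pos'],s['joint_pos'].round(3))
E
```

```text
time: 31.1
ee_pos: [0.4989, -0.1801, 0.0563]
ee_rot: [0.0, 0.996, 0.092, 0.0]
ft_force: [0.4, -0.0, 0.2]
finger_gap: 0.0004
[ 0.49934101 -0.18041264  0.05702582] [-0.557  0.618  1.79   0.     0.731 -0.741]
```

View pics/w12.png

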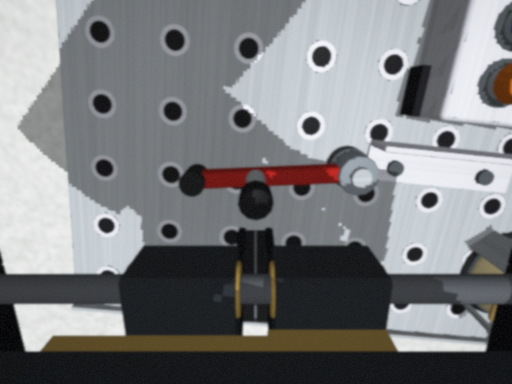

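View pics/t12.png

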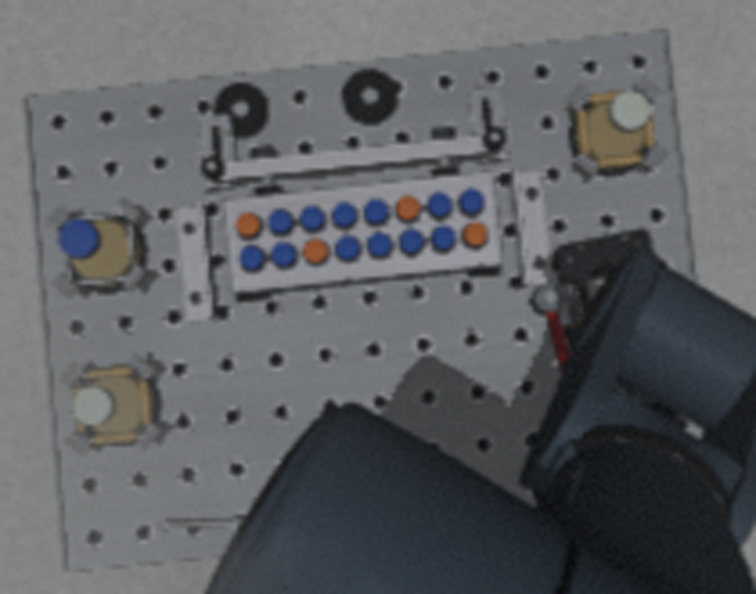

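Run:
```python
import numpy as np
for w in np.arange(.1,2.2,.1):
    c,s=np.cos(w),np.sin(w); print(round(w,2), round(6.33-6.33*c-2.96*s,2), round(-2.96-6.33*s+2.96*c,2))
```

```text
0.1 -0.26 -0.65
0.2 -0.46 -1.32
0.3 -0.59 -2.0
0.4 -0.65 -2.7
0.5 -0.64 -3.4
0.6 -0.57 -4.09
0.7 -0.42 -4.77
0.8 -0.2 -5.44
0.9 0.08 -6.08
1.0 0.42 -6.69
1.1 0.82 -7.26
1.2 1.28 -7.79
1.3 1.78 -8.27
1.4 2.34 -8.69
1.5 2.93 -9.06
1.6 3.56 -9.37
1.7 4.21 -9.62
1.8 4.89 -9.8
1.9 5.58 -9.91
2.0 6.27 -9.95
2.1 6.97 -9.92
```

```bash
python3 -m inch '[{"travel":[-0.26,-0.65,0],"angular":[0,0,0.1],"hand":0},{"travel":[-0.46,-1.32,0],"angular":[0,0,0.2],"hand":0},{"travel":[-0.59,-2.0,0],"angular":[0,0,0.3],"hand":0},{"travel":[-0.65,-2.7,0],"angular":[0,0,0.4],"hand":0},{"travel":[-0.64,-3.4,0],"angular":[0,0,0.5],"hand":0},{"travel":[-0.57,-4.09,0],"angular":[0,0,0.6],"hand":0},{"travel":[-0.42,-4.77,0],"angular":[0,0,0.7],"hand":0},{"travel":[-0.2,-5.44,0],"angular":[0,0,0.8],"hand":0}]' 40
python3 - <<'E'
from h import *
im=eyes.get_image("wrist");cv2.imwrite("pics/w13.png",im)
s=manip.sense();print(s['ee_pos'],s['joint_pos'].round(3))
E
```

```text
time: 32.2
ee_pos: [0.4867, -0.1276, 0.0571]
ee_rot: [0.001, 0.952, -0.305, 0.001]
ft_force: [-2.4, -3.1, 0.9]
finger_gap: 0.0005
[ 0.48684273 -0.12687744  0.05710407] [-4.770e-01  5.940e-01  1.859e+00 -1.000e-03  6.860e-01  1.450e-01]
```

View pics/w13.png

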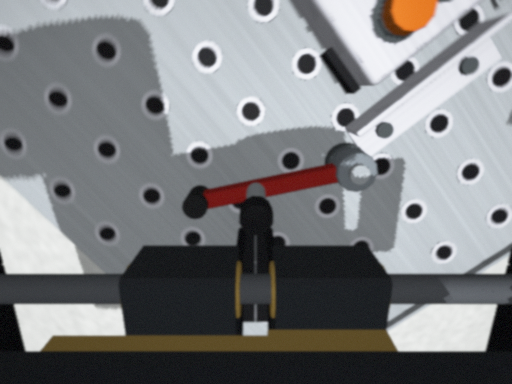

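```bash
python3 -m inch '[{"travel":[-0.26,-0.65,0],"angular":[0,0,0.1],"hand":0},{"travel":[-0.46,-1.32,0],"angular":[0,0,0.2],"hand":0},{"travel":[-0.59,-2.0,0],"angular":[0,0,0.3],"hand":0},{"travel":[-0.65,-2.7,0],"angular":[0,0,0.4],"hand":0},{"travel":[-0.64,-3.4,0],"angular":[0,0,0.5],"hand":0},{"travel":[-0.57,-4.09,0],"angular":[0,0,0.6],"hand":0},{"travel":[-0.42,-4.77,0],"angular":[0,0,0.7],"hand":0},{"travel":[-0.2,-5.44,0],"angular":[0,0,0.8],"hand":0},{"travel":[0.08,-6.08,0],"angular":[0,0,0.9],"hand":0},{"travel":[0.42,-6.69,0],"angular":[0,0,1.0],"hand":0},{"travel":[0.42,-6.69,0],"angular":[0,0,1.0],"hand":0}]' 40
python3 - <<'E'
from h import *
im=eyes.get_image("wrist");cv2.imwrite("pics/w14.png",im)
im=eyes.get_image("top");cv2.imwrite("pics/t14.png",cv2.resize(im[105:270,150:360],None,fx=3.6,fy=3.6,interpolation=cv2.INTER_CUBIC))
s=manip.sense();print(s['ee_pos'],s['joint_pos'].round(3))
E
```

```text
time: 33.62
ee_pos: [0.5278, -0.0739, 0.0564]
ee_rot: [-0.0, -0.692, 0.722, 0.001]
ft_force: [-2.7, 1.4, 1.9]
finger_gap: 0.0006
[ 0.52780842 -0.07424034  0.05613783] [-0.35   0.622  1.782  0.     0.738  1.265]
```

View pics/w14.png

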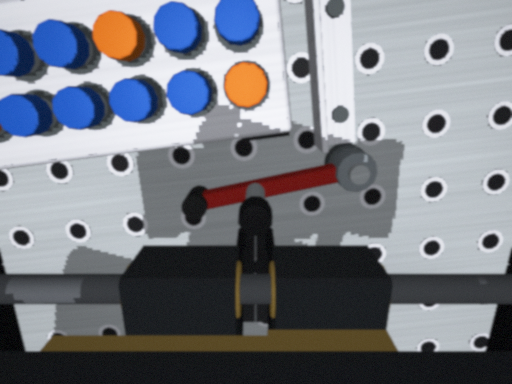

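View pics/t14.png

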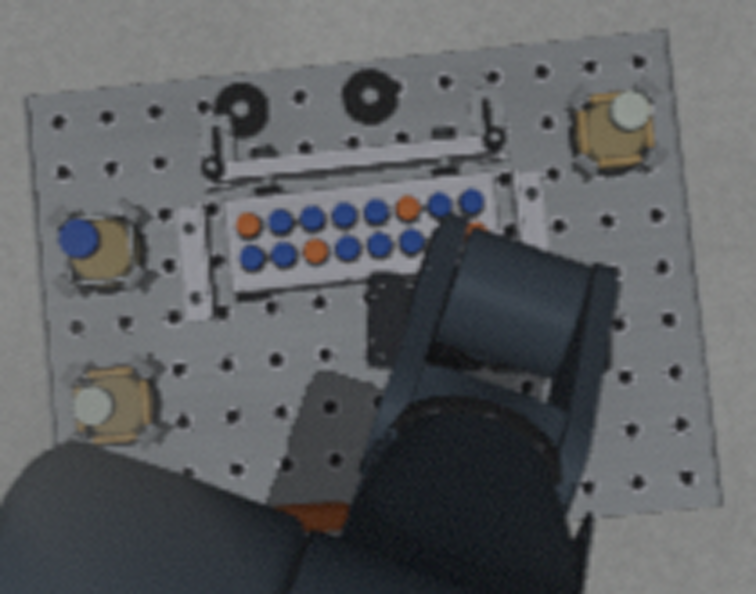

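```bash
python3 -m inch '[{"travel":[-0.14,-0.33,0],"angular":[0,0,0.05],"hand":0},{"travel":[-0.26,-0.65,0],"angular":[0,0,0.1],"hand":0},{"travel":[-0.37,-0.98,0],"angular":[0,0,0.15],"hand":0},{"travel":[-0.46,-1.32,0],"angular":[0,0,0.2],"hand":0},{"travel":[-0.46,-1.32,0],"angular":[0,0,0.2],"hand":0}]' 40
python3 - <<'E'
from h import *
im=eyes.get_image("wrist");cv2.imwrite("pics/w15.png",cv2.resize(im[60:260,120:400],None,fx=2.8,fy=2.8,interpolation=cv2.INTER_CUBIC))
k=cam("wrist"); np.save("k15.npy",np.concatenate([k[0].ravel(),k[1].ravel(),k[2]]))
s=manip.sense();print(s['ee_pos'],s['ft_force'])
E
```

```text
time: 34.35
ee_pos: [0.5411, -0.07, 0.0558]
ee_rot: [-0.0, -0.616, 0.788, 0.001]
ft_force: [-2.4, 3.9, 2.7]
finger_gap: 0.0004
[ 0.5410434  -0.07004856  0.05575587] [-3.63449847  5.06323347  2.80769246]
```

View pics/w15.png

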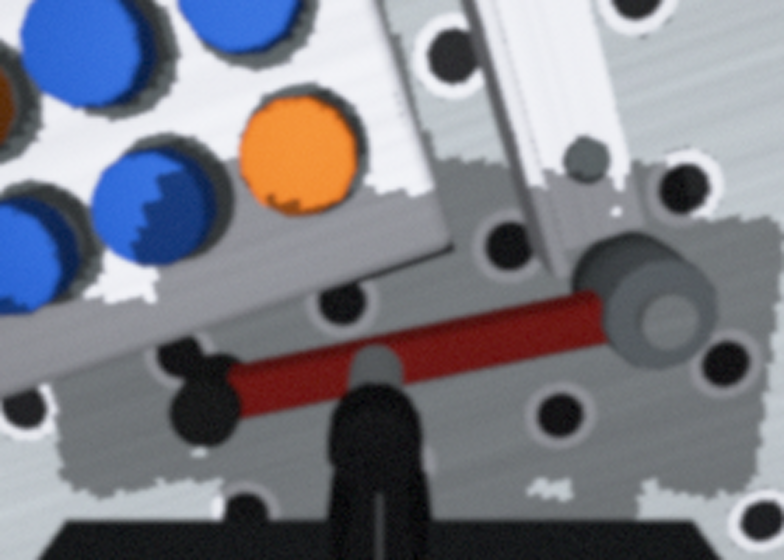

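```bash
cat > tip.py <<'E'
from pad import *
import sys
def rep(f,tip,pts=(),z=.046,c=(120,60,2.8)):
    k=load(f); t=topl(ray("",crop(tip,*c),z,k)); print("tip plat",t.round(4),"dir deg",np.degrees(np.arctan2(t[1]+.16,t[0]+.019)),"r",np.hypot(t[1]+.16,t[0]+.019))
    for p,zz in pts: print(p,zz,topl(ray("",crop(p,*c),zz,k)).round(4))
E
python3 - <<'E'
from tip import *
rep("k15.npy",(203,410),[((450,243),.06),((100,358),.06),((0,390),.06),((370,432),.09),((662,320),.05)])
E
```

```text
tip plat [-0.0063 -0.0543] dir deg 83.15751571123151 r 0.10648642600407922
(450, 243) 0.06 [ 0.0148 -0.1182]
(100, 358) 0.06 [ 0.0149 -0.0426]
(0, 390) 0.06 [ 0.0151 -0.02  ]
(370, 432) 0.09 [-0.0074 -0.0942]
(662, 320) 0.05 [-0.0174 -0.1567]
```

```bash
python3 -m inch '[{"travel":[-0.08,-0.2,0],"angular":[0,0,0.03],"hand":0},{"travel":[-0.16,-0.39,0],"angular":[0,0,0.06],"hand":0},{"travel":[-0.24,-0.58,0],"angular":[0,0,0.09],"hand":0},{"travel":[-0.26,-0.65,0],"angular":[0,0,0.1],"hand":0},{"travel":[-0.26,-0.65,0],"angular":[0,0,0.1],"hand":0}]' 40
python3 - <<'E'
from h import *
im=eyes.get_image("wrist");cv2.imwrite("pics/w16.png",cv2.resize(im[60:260,120:400],None,fx=2.8,fy=2.8,interpolation=cv2.INTER_CUBIC))
k=cam("wrist"); np.save("k16.npy",np.concatenate([k[0].ravel(),k[1].ravel(),k[2]]))
s=manip.sense();print(s['ee_pos'],s['ft_force'])
E
```

```text
time: 35.02
ee_pos: [0.5481, -0.0688, 0.0557]
ee_rot: [0.0, -0.575, 0.818, 0.001]
ft_force: [-3.0, 5.6, 2.6]
finger_gap: 0.0007
[ 0.54806717 -0.06881214  0.05570802] [-2.39718354  5.43038558  3.21878929]
```

View pics/w16.png

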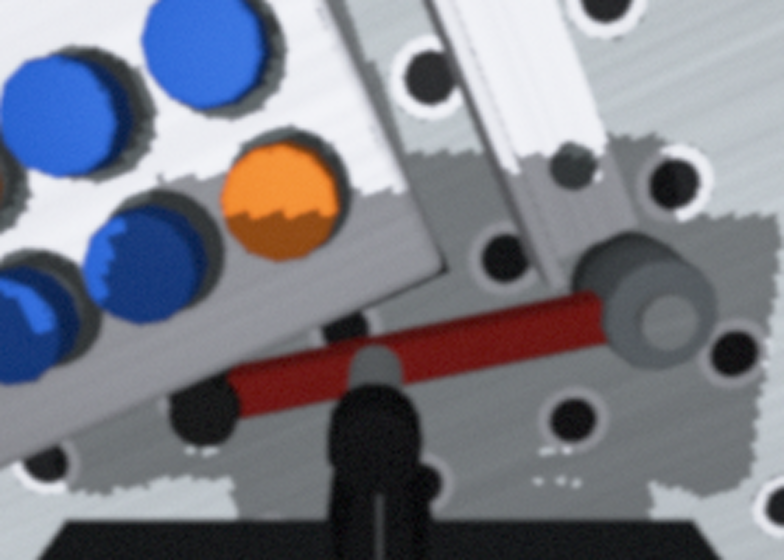

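Run:
```python
from tip import *
rep("k16.npy",(203,410),[((440,268),.06),((100,412),.06),((0,465),.06)])
```

```text
tip plat [ 0.0041 -0.0561] dir deg 77.4525933054955 r 0.10644108744930107
(440, 268) 0.06 [ 0.0149 -0.118 ]
(100, 412) 0.06 [ 0.016  -0.0408]
(0, 465) 0.06 [ 0.0143 -0.0154]
```

```bash
python3 -m inch '[{"travel":[-0.03,-0.07,0],"angular":[0,0,0.01],"hand":0},{"travel":[-0.06,-0.13,0],"angular":[0,0,0.02],"hand":0},{"travel":[-0.06,-0.13,0],"angular":[0,0,0.02],"hand":0}]' 40
```

```text
time: 35.45
ee_pos: [0.5494, -0.0686, 0.0557]
ee_rot: [-0.0, -0.567, 0.824, 0.001]
ft_force: [-3.5, 4.4, 3.7]
finger_gap: 0.0004
```

```bash
python3 -m inch '[{"travel":[-0.015,-0.03,0],"angular":[0,0,0.005],"hand":0},{"travel":[-0.03,-0.07,0],"angular":[0,0,0.01],"hand":0},{"travel":[-0.03,-0.07,0],"angular":[0,0,0.01],"hand":0}]' 40
python3 - <<'E'
from h import *
im=eyes.get_image("wrist");cv2.imwrite("pics/w17.png",cv2.resize(im[60:260,120:400],None,fx=2.8,fy=2.8,interpolation=cv2.INTER_CUBIC))
k=cam("wrist"); np.save("k17.npy",np.concatenate([k[0].ravel(),k[1].ravel(),k[2]]))
s=manip.sense();print(s['ee_pos'],s['ft_force'])
E
```

```text
time: 35.83
ee_pos: [0.5494, -0.0685, 0.0557]
ee_rot: [-0.001, -0.563, 0.826, 0.002]
ft_force: [-3.9, 5.6, 4.3]
finger_gap: 0.0004
[ 0.54939313 -0.06851852  0.05566926] [-3.17359643  5.50150414  4.24069101]
```

View pics/w17.png

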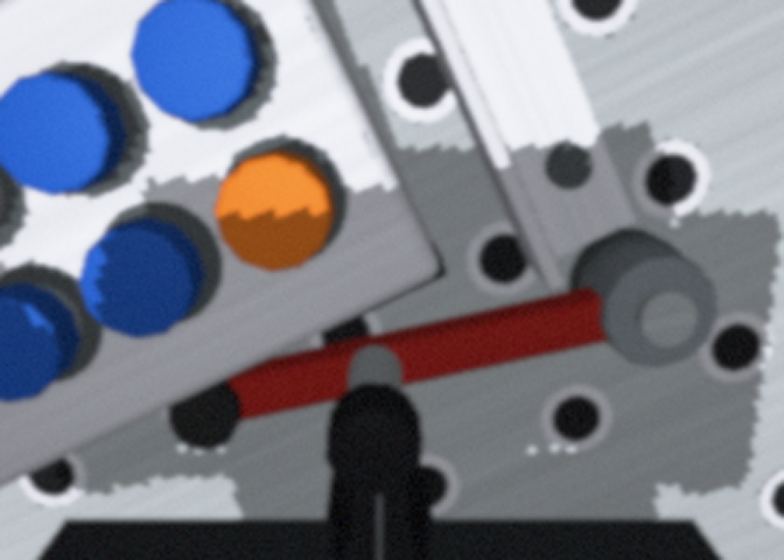

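```bash
python3 - <<'E'
from tip import *
rep("k17.npy",(203,412),[((440,272),.06),((200,385),.06),((100,433),.06),((0,482),.06)])
E
python3 -m inch '[{"travel":[-0.02,-0.05,0],"angular":[0,0,0.007],"hand":0},{"travel":[-0.04,-0.1,0],"angular":[0,0,0.015],"hand":0},{"travel":[-0.04,-0.1,0],"angular":[0,0,0.015],"hand":0}]' 40
```

```text
tip plat [ 0.006  -0.0565] dir deg 76.43996890782658 r 0.10647679282637805
(440, 272) 0.06 [ 0.0146 -0.1186]
(200, 385) 0.06 [ 0.0148 -0.0636]
(100, 433) 0.06 [ 0.0147 -0.0394]
(0, 482) 0.06 [ 0.0144 -0.0141]
time: 36.25
ee_pos: [0.5494, -0.0683, 0.0557]
ee_rot: [-0.001, -0.557, 0.831, 0.002]
ft_force: [-6.0, 5.1, 5.0]
finger_gap: 0.0005
```

```bash
python3 -m inch '[{"travel":[0,0.3,0],"angular":[0,0,0],"hand":0},{"travel":[0,1,0],"angular":[0,0,0],"hand":0},{"travel":[0,2.5,0],"angular":[0,0,0],"hand":0},{"travel":[0,2.5,-4],"angular":[0,0,0],"hand":0},{"travel":[0,2.5,-9],"angular":[0,0,0],"hand":0},{"travel":[0,2.5,-9],"angular":[0,0,0],"hand":0},{"travel":[0,2.5,-9],"angular":[0,0,0],"hand":0}]' 40
python3 - <<'E'
from h import *
im=eyes.get_image("wrist");cv2.imwrite("pics/w18.png",im)
k=cam("wrist"); np.save("k18.npy",np.concatenate([k[0].ravel(),k[1].ravel(),k[2]]))
s=manip.sense();print(s['ee_pos'],s['ft_force'])
E
```

```text
time: 37.12
ee_pos: [0.5281, -0.0601, 0.1455]
ee_rot: [-0.0, -0.556, 0.831, -0.0]
ft_force: [-0.0, 0.3, -0.9]
finger_gap: 0.0004
[ 0.52764378 -0.05991917  0.14476031] [ 0.03609388 -0.25030588  0.44728426]
```

View pics/w18.png

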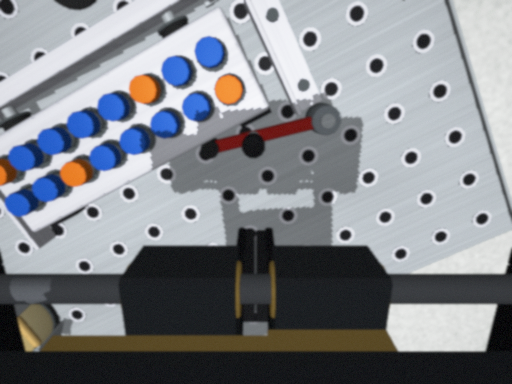

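```bash
python3 -m inch '[{"travel":[-4,-3,0],"angular":[0,0,-0.1],"hand":0},{"travel":[-9,-5,0],"angular":[0,0,-0.2],"hand":0},{"travel":[-9,-5,0],"angular":[0,0,-0.2],"hand":0},{"travel":[-9,-5,0],"angular":[0,0,-0.2],"hand":0},{"travel":[-9,-5,0],"angular":[0,0,-0.2],"hand":0}]' 40
python3 - <<'E'
from h import *
im=eyes.get_image("wrist");cv2.imwrite("pics/w19.png",cv2.resize(im[0:250],None,fx=1.56,fy=1.56,interpolation=cv2.INTER_CUBIC))
cv2.imwrite("pics/w19r.png",im)
k=cam("wrist"); np.save("k19.npy",np.concatenate([k[0].ravel(),k[1].ravel(),k[2]]))
im=eyes.get_image("top");cv2.imwrite("pics/t19.png",cv2.resize(im[105:270,150:360],None,fx=3.6,fy=3.6,interpolation=cv2.INTER_CUBIC))
E
```

```text
time: 37.8
ee_pos: [0.6079, 0.0033, 0.1447]
ee_rot: [-0.001, -0.636, 0.772, 0.001]
ft_force: [0.5, -0.7, -0.7]
finger_gap: 0.0007
```

View pics/w19.png

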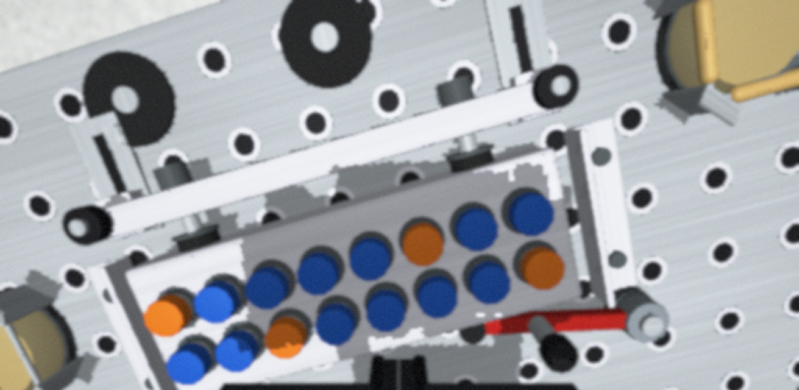

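View pics/t19.png

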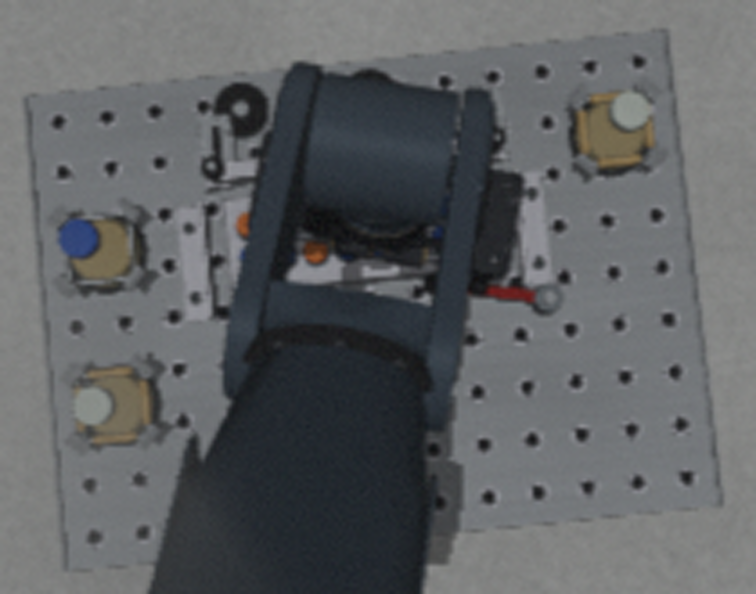

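Run:
```python
import cv2,numpy as np
im=cv2.imread("pics/w19r.png")
a=cv2.resize(im[95:170,80:180],None,fx=6,fy=6,interpolation=cv2.INTER_CUBIC)
b=cv2.resize(im[45:125,260:380],None,fx=6,fy=6,interpolation=cv2.INTER_CUBIC)
cv2.imwrite("pics/z19a.png",a);cv2.imwrite("pics/z19b.png",b)
```

```text
(no output)
```

View pics/z19a.png

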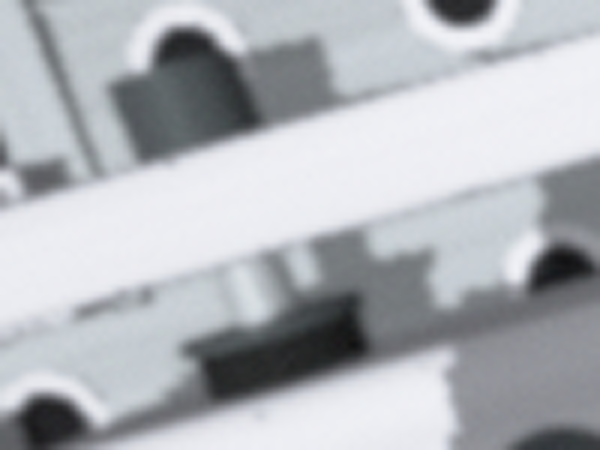

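View pics/z19b.png

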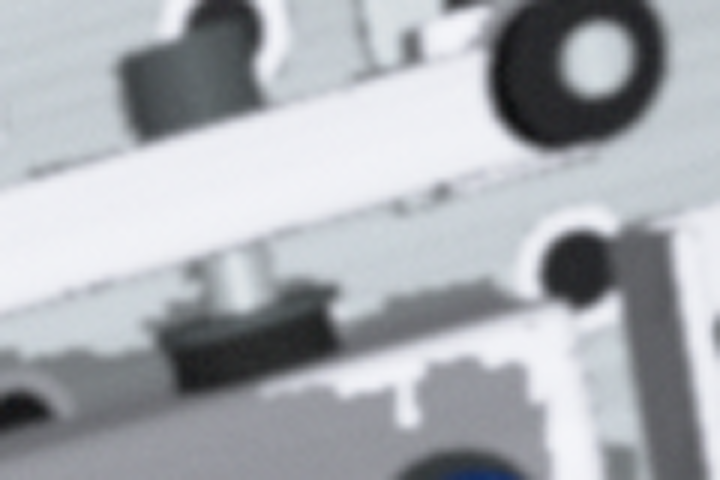

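Run:
```python
from pad import *
k=load("k19.npy")
A=lambda p:crop(p,80,95,6);B=lambda p:crop(p,260,45,6)
q=lambda uv,z: topl(ray("",uv,z,k)).round(4)
for n,uv,z in [("L black rear",A((285,345)),.053),("L blk edge",A((300,375)),.06),("L bar front",A((260,243)),.05),("R black rear",B((250,330)),.053),("R blk edge",B((265,378)),.06),("R bar front",B((235,250)),.05),("br",B((565,308)),.06),("L hole",A((48,420)),.01),("R hole",B((580,268)),.01),("blk edge L2",A((30,448)),.06),("bl",crop((128,272),0,0,1.56),.06),("tipc",crop((472,330),0,0,1.56),.046)]: print(n,q(uv,z))
```

```text
L black rear [0.102  0.0764]
L blk edge [0.098 0.073]
L bar front [0.1163 0.0756]
R black rear [ 0.1043 -0.077 ]
R blk edge [ 0.0981 -0.0766]
R bar front [ 0.1148 -0.0778]
br [ 0.0963 -0.1169]
L hole [0.0977 0.1376]
R hole [ 0.0969 -0.134 ]
blk edge L2 [0.0984 0.1136]
bl [0.0951 0.1177]
tipc [ 0.0062 -0.0562]
```

Run:
```python
from h import *
s=manip.sense();print(s['time'],s['ft_force'])
print(manip.close_job())
```

```text
37.9 [ 0.6459299  -0.90943576  0.13657245]
the job is handed in; nothing more can be done
None
```

I walked the tube block home by pushing its front corners in turn: right, left, right, left, then a short nudge on the right. I then swung the red arm round by its knob until its tip met the block's front, backed off, and handed the job in at 37.9 s. No verdict was reported.

**Block position:** the last pictures show it square to within about 0.01 rad and centred to within a millimetre or two. Both pads sit flush against it.

**Pads:** comparing pictures, I estimate they are pushed in 2–3 mm, with an error of about 1 mm. I never measured the pad force directly. The force readings on contact were ambiguous because friction varied, so the claim that both pads are pressed rests mainly on the pictures.

**Swing arm:** the tip centre is about 8–9 mm in front of the block's face at y ≈ −56 mm (platform frame). That means it is touching or within about 1 mm. The arm had stopped moving while the push force rose to about 9 N, which is why I took it as contact.

**Push force:** the first push, on the right corner, stuck and briefly reached about 18 N in total (14 N along the push). That was at your 18 N limit but under the 21 N failure limit. I lifted the tool slightly to free it. The next push, on the left, also stuck and reached about 16 N, and later pushes were around 6–13 N. These are readings at the end of each move, so brief peaks in between were not seen.

**Bystanders:** none looked moved in the top views. In the last one the robot arm hides the screwdriver, last seen in place just before I pulled back. I did not check the media bottle or wire rack afterwards, though the robot came nowhere near them while low.

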